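# Load the room-service tray with waffles

## Robot

A 6-joint arm with a two-finger parallel gripper is mounted at the origin on the work surface. World frame = base frame: x ahead of the robot, y to its left, z up, the work surface at z = 0. Lengths are in m, angles in degrees, forces in N, time in s.
With the tool pointing down it reaches from about 0.35 to 0.775 m from the base axis. Payload 7.3 kg.
Tool frame: the origin (TCP) lies between the finger pads; the fingertips stand 8 mm ahead of it and the grasp point (between the pads) lies 11 mm behind it; z points along the fingers, y is the line along which they close (so a half turn about z gives the same grasp; the last joint's range is limited). The gripper opens to 92 mm and grips with 3 to 60 N. Pads are 19 mm wide; open, the fingers measure 130 mm over their backs; the gripper's body (75 mm by 190 mm) begins 47 mm behind the grasp point.
Start: joints at [61.593, 19.595, 87.324, -0, 73.075, -8.365], TCP at [0.18, 0.493, 0.235] pointing down, gripper open.
Joint ranges: [-145.02, 145.02], [-44.19, 115.74], [2.07, 154.8], [-57.11, 237.11], [16.16, 152.29], [-177.93, 177.93]. Speed limits (degrees/s): [147.25, 147.25, 180, 180, 180, 180].

## Interface

Orientations are given as a 3x3 rotation matrix whose columns are the frame's x, y, z axes.
In Python, from station import env gives the robot as it stands.
- The arm moves only by the tool arm_command, never from a script. Its argument "plan" is a list of rows, each a list of 7 numbers: the turn, a rotation vector about the world's x, y, z in rad, then the shift along the world's x, y, z in mm, then the opening, from 0 (shut) to 1 (fully open). In form: [[ax, ay, az, tx, ty, tz, hand], ...]. A call has exactly 10 rows; each row shifts and turns the commanded pose from where the row before left it; what a row does not reach is not made up. A row lasts 1/8 s, in which the tool goes at most 62.5 mm and 10.7 degrees, less where a joint would pass 70% of its speed; a pose out of reach is approached as far as the arm can. A call with a gripper value outside its range is refused whole. The fingers move at their own pace and stop on an object; the grip force is fixed at half the most. Time passes only in rows, so rows that do not move let the fingers close, or fill a call up. It gives the time, the measured TCP pose, the force, the opening and the grip force at its end, in the units of the state.
- env.sense(): the state, without advancing time (a new reading comes with each control period).
- env.snapshot(name): name is "side" or "top"; returns a dict with "img" (420x560x3 uint8, red, green, blue), "intrinsics" (3x3 intrinsics, pixels), "world_from_camera" (4x4, takes a point from camera to world coordinates). Camera axes: x right, y down, z forward; pixel columns grow to the right and rows downward; lengths in m; the calibration is good to about 2 mm. A picture is of the moment at which its call begins. There is no depth.
- env.job_done(): hands the job in; it is judged then, once.
The state is a dict: "t": time; "joint_pos": joint angles; "qd": joint speeds; "tau": joint torques, N m; "position": TCP position; "eef_rot": TCP orientation; "ft_force": force on the tool from outside, world axes, zero at the start; "torque": the same for the moment, N m; "finger_gap": opening from 0.0 (shut) to 1.0 (fully open); "grip_force": force on a finger pad.
Only numpy, scipy, OpenCV 4.12 (cv2) and the standard library are available. Lean on these libraries where they do the work, as an engineer would, in place of code of your own. Each camera call takes 0.05 s, during which the arm holds its last target. There are 200 camera calls.

## Task

First slide the warmer's red selector all the way to its end stop, away from you, to switch it off. Then, with the spatula, move every waffle from the warmer to the delivery tray, each lying flat in a bay of its own and never touched with the fingers. When all are in, swing the tray's keeper bar fully shut over them, and finish with the spatula lying back on its marble rest as you found it, and the drink cans and the upturned tumbler left where they stand.

Things in the scene. Friction and masses are not known exactly. Their poses are not given: they have to be found in the camera images.
- warmer: waffle warmer, fixed: black base, brass ribs; three open-fronted bays side by side along its y (centres at y = -90, 0, +90 mm), mouths towards -x (the robot). Origin on the table under the middle bay's centre, z up. Base plate 6 mm thick, x -60 to +65, y +-140 mm. Its selector slide is beside it at y = +185 mm. Holds the waffles at the start
- selector (a joint): the warmer's red selector slide: 0 at the on end nearest the robot, 0.08 (m) at its end stop = off, towards the warmer's +x (away from the robot). About 1.5 N friction, stays where left; starts between 0 and 0.03
- selector_top (a point): centre of the top face of the red selector grip (block 20 mm along its travel, 28 mm across, 40 mm tall; top about 59 mm above the table); it slides along the warmer's x on an 18 mm high grey track 40 mm wide, reaching 65 mm either side of mid-travel (warmer x = 0)
- tray: delivery tray, fixed: dark wood base, steel ribs, wooden dividers; three open-fronted bays side by side along its y (centres at y = -90, 0, +90 mm), mouths towards -x (the robot). Origin on the table under the middle bay's centre, z up. Base plate 6 mm thick, x -60 to +65, y +-140 mm. Brass keeper bar hinged at its two sides
- warmer_bay1 (a point): centre of the middle bay of the warmer, at rib-top height (26 mm above the table), axes as the warmer's: a waffle lying properly in the bay has its origin here. Ribs, dividers and rear stop as in the delivery tray
- tray_bay0 (a point): centre of the -y bay of the delivery tray, at rib-top height (26 mm above the table), axes as the tray's: a waffle lying properly in the bay has its origin here. Two ribs 6 mm wide (x -55 to +60, tops at 26 mm) carry the waffle, 52 mm clear between them: under the waffle 20 mm of free height, open at the front
- tray_bay1 (a point): centre of the middle bay of the delivery tray, at rib-top height (26 mm above the table), axes as the tray's: a waffle lying properly in the bay has its origin here. Dividers between bays, 4 mm thick, tops 34 mm above the table, leave 86 mm for a waffle; rear stop: face at x = +61, top 36 mm
- tray_bay2 (a point): centre of the +y bay of the delivery tray, at rib-top height (26 mm above the table), axes as the tray's: a waffle lying properly in the bay has its origin here. Two ribs 6 mm wide (x -55 to +60, tops at 26 mm) carry the waffle, 52 mm clear between them: under the waffle 20 mm of free height, open at the front
- keeper (a joint): the tray's keeper bar: U of 8 mm brass rod spanning the tray (arms at y = +-153 mm, 75 mm long), hinged about the tray's y axis. 0 rad = shut at its stop: level, crossbar over the waffles' front ends at x = -60 mm; grows as it swings up and back. Starts at 1.75 to 2.0, leaning back, crossbar about 0.12 m up; waffles go in from the front beneath it. Stiff (0.1 N m), stays where left
- keeper_knob (a point): centre of the keeper bar's black ball knob, 24 mm across, on a 21 mm stem in the middle of the crossbar, pointing away from the hinge; 108 mm from the hinge line (when shut: tray x = -93, z = 50 mm)
- keeper_hinge (a point): point on the keeper's hinge line in the tray's middle plane (tray x = +15, y = 0, z = 50 mm). Its dark brackets stand at the tray's sides (y = +-144 mm, 62 mm high), its front rests at x = -56 (45 mm high)
- spatula: waffle spatula, 160 g. Origin: centre of the underside of its flat steel blade (100 x 36 x 3 mm, x -50 to +50), x to the tip, z up. A neck rises to a straight dark-blue handle 20 wide, 22 high, x -190 to -70, centre line 30 mm above the blade's underside; a foot under its end (x = -181, 56 mm wide) reaches to the blade's level, so it stands level. Good grip: x = -115 mm
- rest: marble strip, fixed, 280 (its x) x 120 (its y) x 3 mm, origin centre of its underside on the table; the spatula's place
- rest_spot (a point): point on top of the marble rest (rest x = +70, y = 0, z = 3 mm): the spatula's origin lies here, blade towards the rest's +x, at the start and when put back
- waffle0: crisp golden waffle slab, 100 (its x) x 72 (its y) x 12 mm thick (14 mm over its ridges), 60 g; origin: centre of its underside, z up. Starts flat on the two ribs of a warmer bay. May be absent
- waffle1: crisp golden waffle slab, 100 (its x) x 72 (its y) x 12 mm thick (14 mm over its ridges), 60 g; origin: centre of its underside, z up. Starts flat on the two ribs of a warmer bay. May be absent
- waffle2: crisp golden waffle slab, 100 (its x) x 72 (its y) x 12 mm thick (14 mm over its ridges), 60 g; origin: centre of its underside, z up. Starts flat on the two ribs of a warmer bay. May be absent
- can_a: bystander: slim blue drink can, 53 x 146 mm, origin under its centre
- can_b: bystander: slim blue drink can, 53 x 146 mm, origin under its centre
- tumbler: bystander: upturned glass tumbler on a paper coaster between warmer and tray, 80 x 85 mm, origin under its centre

How it is judged:
By the outcome, as a careful person would: the job done as asked, in the order asked, and still so for the second after the job is handed in, with the robot touching nothing.
Of waffle0, waffle1, waffle2 only 2 to 3 are there at a start; the rules pass over those that are not, and their reading is None.
At some moment in a run one of spatula, waffle0, waffle1, waffle2 may be knocked a few centimetres aside while the robot is not near it.
It also fails if it takes over 210 s, if anything falls off the work surface, if the arm or the gripper's body presses on something with over 40 N, if the wrist force passes 120 N, or if a joint passes its speed limit or range.

## Working session

There is one attempt and no reset: what is moved stays moved. The work goes in short steps, Python scripts to look and compute and a tool call to move; the robot and the scene stay as the last step left them, time stands still between calls to the robot, and variables do not carry over. Pictures are saved under pics/ and viewed, at most 14 in all, crops included, and the job is handed in when it is done.

Besides the shell and the picture viewer there is one more tool, called by a JSON object that holds its "method" and its "body", one argument or row to a line. arm_command: Moves the arm, as the interface text tells. Its arguments: {"type":"object","properties":{"plan":{"type":"array","items":{"type":"array","items":{"type":"number"}}}},"required":["plan"]}

```bash
ls; mkdir -p pics
python3 - <<'E'
from station import env
import cv2,json,numpy as np
for n in("top","side"):
    s=env.snapshot(n); cv2.imwrite(f"pics/{n}0.png",cv2.resize(s["img"][:,:,::-1],(800,600),interpolation=cv2.INTER_CUBIC)); cv2.imwrite(f"pics/{n}0raw.png",s["img"][:,:,::-1])
    print(n,np.array(s["intrinsics"]).round(2).tolist(),np.array(s["world_from_camera"]).round(4).tolist())
st=env.sense(); print(st)
E
```

```text
pics
top [[382.12, 0.0, 276.86], [0.0, 382.12, 212.06], [0.0, 0.0, 1.0]] [[-0.0252, -0.9819, 0.1876, 0.4507], [-0.9994, 0.0206, -0.0265, 0.0523], [0.0222, -0.1882, -0.9819, 0.887], [0.0, 0.0, 0.0, 1.0]]
side [[424.87, 0.0, 269.81], [0.0, 424.87, 212.28], [0.0, 0.0, 1.0]] [[0.9949, -0.0627, 0.079, 0.5274], [-0.1005, -0.5493, 0.8296, -0.9358], [-0.0087, -0.8333, -0.5528, 0.7144], [0.0, 0.0, 0.0, 1.0]]
{'t': 0.1, 'joint_pos': array([ 6.15920450e+01,  1.96338386e+01,  8.73698419e+01, -2.53087853e-04,
        7.30746487e+01, -8.36559427e+00]), 'qd': array([ 0.01046618, -0.04639952, -0.15601791, -0.07538613, -0.04793776,
       -0.07883184]), 'tau': array([ 2.30447484e-03, -4.32007349e+01, -2.44695032e+01,  7.20083364e-02,
        5.24999527e-02, -7.93787103e-05]), 'position': array([0.17974731, 0.49291244, 0.23411349]), 'eef_rot': array([[-9.39439876e-01,  3.42713148e-01, -6.46676709e-04],
       [ 3.42713703e-01,  9.39439124e-01, -1.20448940e-03],
       [ 1.94719046e-04, -1.35317034e-03, -9.99999066e-01]]), 'ft_force': array([ 0.5404217 , -0.11162637,  0.54947861]), 'torque': array([-0.01308583, -0.00131642, -0.04052769]), 'grip_force': 0.0, 'finger_gap': 0.9998321567973312}
```

View pics/top0.png

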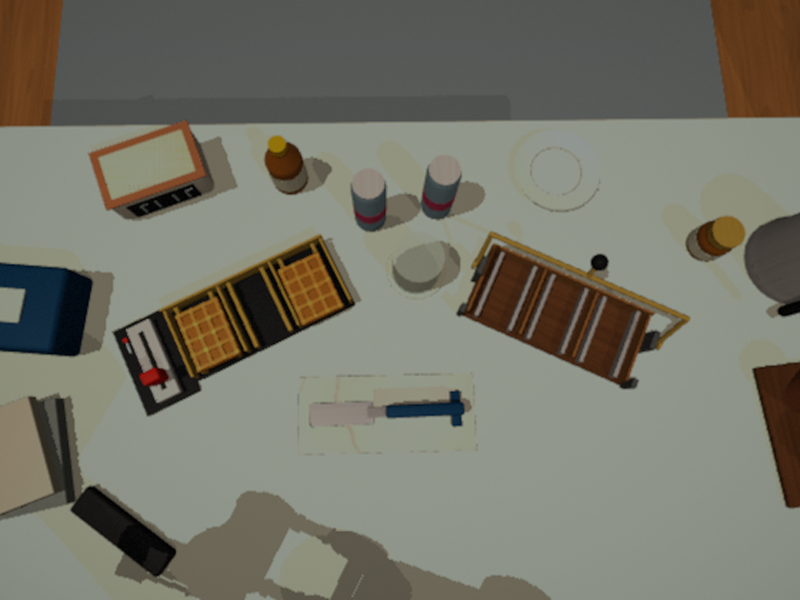

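View pics/side0.png

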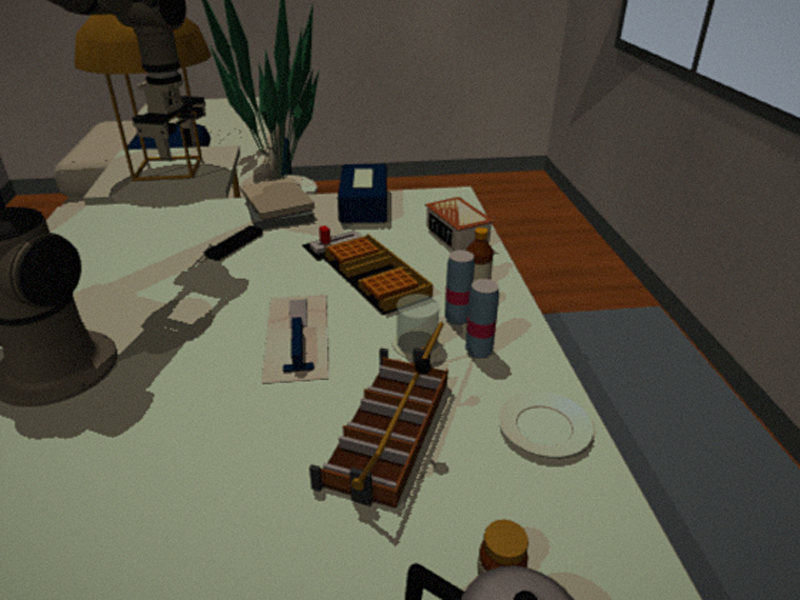

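The top view shows the warmer on the left, with waffles in its left (+y) and right (-y) bays (warmer centre about 250,310). The tray is on the right at about 560,310 and the spatula is on the marble at 390,412. The selector grip is at 150,377. I'll enlarge these.

Run:
```python
import cv2
im=cv2.imread("pics/top0raw.png")
for n,(x,y,w,h) in dict(w=(75,160,180,135),t=(310,155,180,135),r=(200,255,140,70)).items():
    f=800/w; cv2.imwrite(f"pics/top0{n}.png",cv2.convertScaleAbs(cv2.resize(im[y:y+h,x:x+w],None,fx=f,fy=f,interpolation=cv2.INTER_CUBIC),alpha=1.4))
```

```text
(no output)
```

View pics/top0w.png

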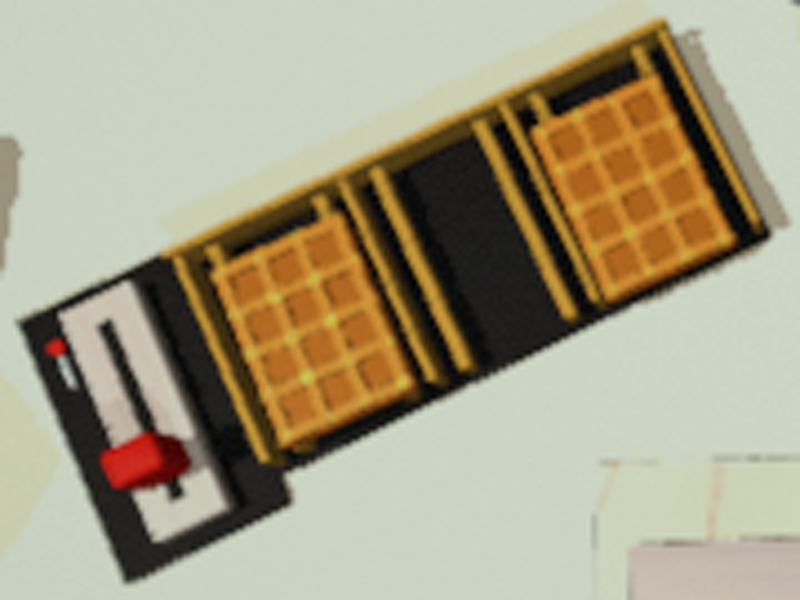

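View pics/top0t.png

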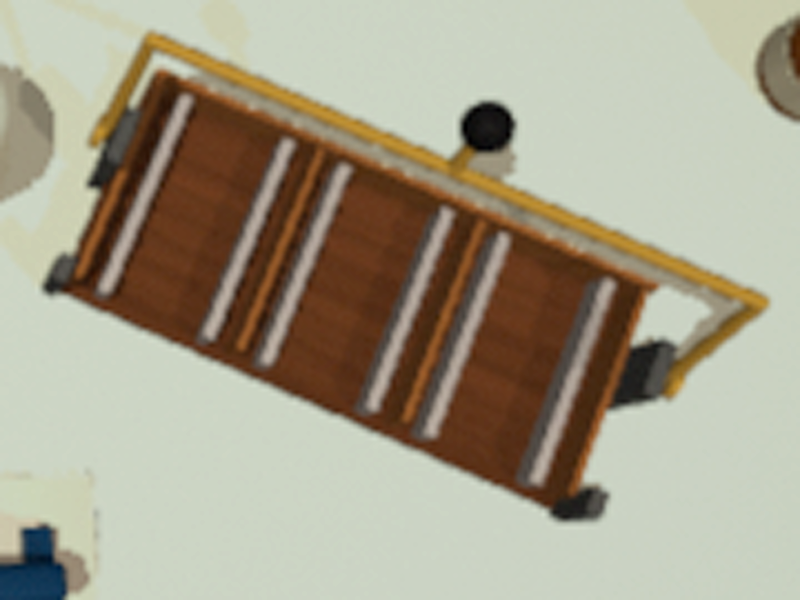

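View pics/top0r.png

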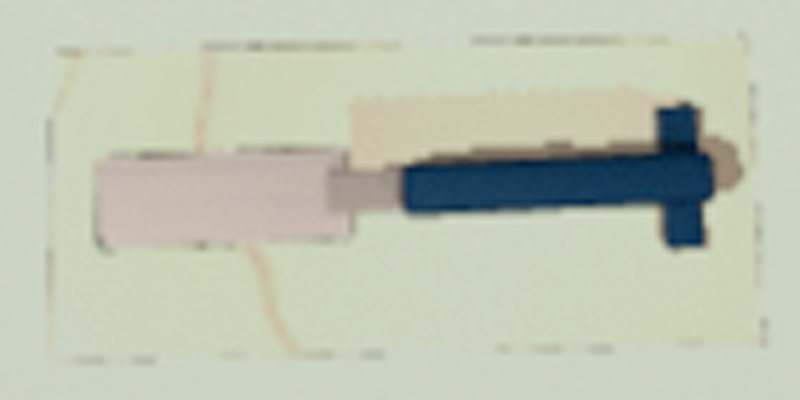

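```bash
cat > h.py <<'E'
import numpy as np
from scipy.optimize import least_squares
CAM={"top":([[382.12,0,276.86],[0,382.12,212.06],[0,0,1]],[[-0.0252,-0.9819,0.1876,0.4507],[-0.9994,0.0206,-0.0265,0.0523],[0.0222,-0.1882,-0.9819,0.887],[0,0,0,1]]),
"side":([[424.87,0,269.81],[0,424.87,212.28],[0,0,1]],[[0.9949,-0.0627,0.079,0.5274],[-0.1005,-0.5493,0.8296,-0.9358],[-0.0087,-0.8333,-0.5528,0.7144],[0,0,0,1]])}
def ray(px,z,c="top"):
    K,T=map(np.array,CAM[c]); d=T[:3,:3]@np.linalg.solve(K,[px[0],px[1],1]); return T[:3,3]+d*(z-T[2,3])/d[2]
def proj(p,c="top"):
    K,T=map(np.array,CAM[c]); q=K@(T[:3,:3].T@(np.array(p)-T[:3,3])); return q[:2]/q[2]
def R(a): return np.array([[np.cos(a),-np.sin(a)],[np.sin(a),np.cos(a)]])
def fit(obs,a0=0):
    # obs: list of (px,py, X,Y,Z)mm ; returns x,y,yaw in m,rad
    W=np.array([ray(o[:2],o[4]/1e3)[:2] for o in obs]); L=np.array([o[2:4] for o in obs])/1e3
    f=lambda p:(L@R(p[2]).T+p[:2]-W).ravel()
    best=min((least_squares(f,[.5,0,a]) for a in (a0,a0+2,a0-2)),key=lambda r:r.cost)
    return best.x,f(best.x).reshape(-1,2)*1e3
E
python3 - <<'E'
from h import *
np.set_printoptions(precision=4,suppress=True)
cv=lambda l,ox,oy,s:[(ox+a/s,oy+b/s,*r) for a,b,*r in l]
s=800/180
w=cv([(378,172,60,29,26),(465,370,-55,29,26),(480,125,60,-29,26),(570,318,-55,-29,26),(345,185,60,45,34),(432,380,-55,45,34),(505,105,60,-45,34),(597,300,-55,-45,34),(770,235,-60,-140,6)],75,160,s)
t=cv([(186,98,60,119,26),(104,293,-55,119,26),(290,142,60,61,26),(208,338,-55,61,26),(345,167,60,29,26),(264,362,-55,29,26),(447,210,60,-29,26),(370,408,-55,-29,26),(503,237,60,-61,26),(427,434,-55,-61,26),(607,282,60,-119,26),(532,482,-55,-119,26)],310,155,s)
s2=800/140
sp=cv([(97,157,50,18,6),(100,246,50,-18,6),(350,150,-50,18,6),(350,238,-50,-18,6),(403,190,-70,0,44),(714,178,-190,0,44)],200,255,s2)
sp=[(a,b,x,-y if 0 else y,z) for a,b,x,y,z in sp]
sp=[(o[0],o[1],o[2],-o[3],o[4]) for o in sp]
rs=cv([(50,48,140,60,3),(748,38,-140,60,3),(765,348,-140,-60,3),(50,362,140,-60,3)],200,255,s2)
rs=[(o[0],o[1],o[2],-o[3],o[4]) for o in rs]
P={}
for n,o in dict(w=w,t=t,sp=sp,rs=rs).items():
    p,r=fit(o); P[n]=p; print(n,p,np.degrees(p[2]),"\n",r.T.round(1))
p=P['rs'];print("spot",p[:2]+R(p[2])@[.07,0])
# selector along warmer: top centre
q=ray((75+132/s,160+460/s),.059)[:2]; print("sel local",R(P['w'][2]).T@(q-P['w'][:2]))
# waffles: ridge top z=.04 corners
for c in ([(215,268),(345,215),(412,388),(282,445)],[(533,125),(655,78),(735,240),(608,303)]):
    L=[R(P['w'][2]).T@(ray((75+a/s,160+b/s),.039)[:2]-P['w'][:2]) for a,b in c]; print("waffle local mm",(np.array(L)*1e3).round(1).tolist(),(np.mean(L,0)*1e3).round(1))
k=.7
print("tumbler",ray((418*k,250*k),.085),"canA top",ray((368*k,182*k),.146),"canB",ray((443*k,168*k),.146))
pt=P['t']
for th in (1.7,1.8,1.9,2.0):
    l=np.array([.015-.108*np.cos(th),0]); w3=np.r_[pt[:2]+R(pt[2])@l,.05+.108*np.sin(th)]; print(th,w3,proj(w3),proj(w3,"side"))
print("knob px",310+487/s,155+127/s)
E
```

```text
w [0.6108 0.2458 0.4453] 25.513630127242998 
 [[ 0.4  0.2  1.4 -0.2  1.9 -1.1 -0.  -1.  -1.6]
 [ 1.5 -1.   1.  -0.8  1.7 -1.1  1.  -0.4 -2. ]]
t [ 0.5902 -0.2304 -0.449 ] -25.72636929726845 
 [[ 0.8  0.6  0.6 -0.1  0.8 -0.9 -0.2 -1.3  0.9 -1.2  0.7 -0.9]
 [-0.2  0.7  1.   0.8  0.2  0.  -0.2  0.6 -0.9 -0.1 -1.  -0.8]]
sp [0.443  0.118  1.5835] 90.72638784075771 
 [[ 0.5 -1.1  1.6 -0.3 -0.4 -0.3]
 [ 0.2  1.1  0.3 -0.8  0.5 -1.2]]
rs [ 0.4413  0.0467 -4.719 ] -270.3759374279895 
 [[-1.1 -0.2  0.9  0.5]
 [-1.  -0.5  0.7  0.8]]
spot [0.4417 0.1167]
sel local [-0.0292  0.1842]
waffle local mm [[45.8, 118.3], [41.6, 49.6], [-53.7, 55.0], [-50.7, 123.2]] [-4.2 86.5]
waffle local mm [[41.9, -54.6], [36.5, -121.0], [-58.5, -120.7], [-58.8, -49.7]] [ -9.7 -86.5]
tumbler [ 0.6854 -0.0057  0.085 ] canA top [0.7706 0.0675 0.146 ] canB [ 0.7906 -0.0418  0.146 ]
1.7 [ 0.6163 -0.243   0.1571] [415.7839 196.2224] [281.1076 249.6369]
1.8 [ 0.6259 -0.2476  0.1552] [417.2635 191.708 ] [285.9188 251.4135]
1.9 [ 0.6352 -0.2521  0.1522] [418.4829 187.4791] [290.6304 253.5664]
2.0 [ 0.6443 -0.2564  0.1482] [419.4303 183.5881] [295.1841 256.0708]
knob px 419.575 183.575
```

The warmer fit has residuals under 2 mm. Pose is (0.611, 0.246, 25.5°), and the selector is at about 0.011. The tray is at (0.590, -0.230, -25.7°). First I'll push the selector.

{"method": "arm_command", "body": {
  "plan": [
    [0,0,-0.097,35,-14,-14,0],
    [0,0,-0.097,35,-14,-14,0],
    [0,0,-0.097,35,-14,-14,0],
    [0,0,-0.097,35,-14,-14,0],
    [0,0,-0.097,35,-14,-14,0],
    [0,0,-0.097,35,-14,-14,0],
    [0,0,-0.097,35,-14,-14,0],
    [0,0,-0.097,35,-14,-14,0],
    [0,0,0,0,0,0,0],
    [0,0,0,0,0,0,0]
  ]
}}

```text
t: 1.35
position: [0.4593, 0.3813, 0.1225]
eef_rot: [[-0.431, 0.902, -0.001], [0.902, 0.431, -0.0], [0.0, -0.001, -1.0]]
ft_force: [-0.3, 0.2, -0.1]
finger_gap: 0.008
grip_force: 0.0
```

{"method": "arm_command", "body": {
  "plan": [
    [0,0,0,0,0,-19,0],
    [0,0,0,0,0,-19,0],
    [0,0,0,0,0,-19,0],
    [0,0,0,0,0,-19,0],
    [0,0,0,4.5,2.2,0,0],
    [0,0,0,9,4.3,0,0],
    [0,0,0,9,4.3,0,0],
    [0,0,0,9,4.3,0,0],
    [0,0,0,9,4.3,0,0],
    [0,0,0,0,0,0,0]
  ]
}}

```text
t: 2.6
position: [0.5013, 0.4009, 0.0467]
eef_rot: [[-0.43, 0.903, 0.001], [0.903, 0.43, 0.0], [0.0, 0.001, -1.0]]
ft_force: [1.0, 0.2, 0.3]
finger_gap: 0.001
grip_force: 0.0
```

{"method": "arm_command", "body": {
  "plan": [
    [0,0,0,9,4.3,0,0],
    [0,0,0,9,4.3,0,0],
    [0,0,0,9,4.3,0,0],
    [0,0,0,4.5,2.1,0,0],
    [0,0,0,0,0,0,0],
    [0,0,0,0,0,0,0],
    [0,0,0,0,0,0,0],
    [0,0,0,0,0,0,0],
    [0,0,0,0,0,0,0],
    [0,0,0,0,0,0,0]
  ]
}}

```text
t: 3.85
position: [0.5319, 0.4156, 0.0468]
eef_rot: [[-0.43, 0.903, 0.0], [0.903, 0.43, 0.0], [-0.0, 0.0, -1.0]]
ft_force: [-0.5, 0.3, -0.2]
finger_gap: 0.004
grip_force: 0.0
```

Run:
```python
from station import env
import cv2,numpy as np
a=env.snapshot("top")["img"][:,:,::-1][150:300,60:260]; b=env.snapshot("side")["img"][:,:,::-1][110:260,170:370]
cv2.imwrite("pics/sel1.png",cv2.convertScaleAbs(cv2.resize(np.hstack([a,b]),None,fx=2,fy=2,interpolation=cv2.INTER_CUBIC),alpha=1.4))
```

```text
(no output)
```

View pics/sel1.png

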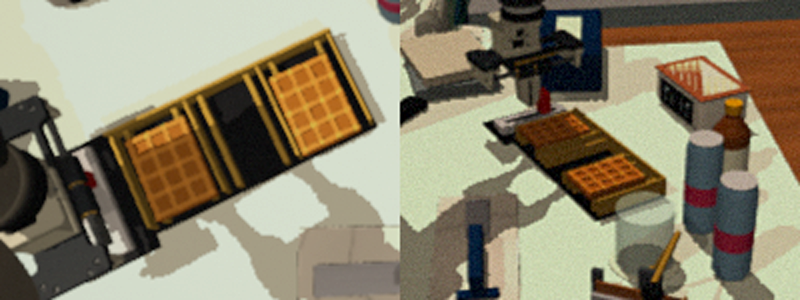

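The view shows the red grip moved along, in contact with the fingers. I'll keep pushing until the stop shows in the force.

{"method": "arm_command", "body": {
  "plan": [
    [0,0,0,2.7,1.3,0,0],
    [0,0,0,2.7,1.3,0,0],
    [0,0,0,1.8,0.9,0,0],
    [0,0,0,0.9,0.4,0,0],
    [0,0,0,0.9,0.4,0,0],
    [0,0,0,0,0,0,0],
    [0,0,0,0,0,0,0],
    [0,0,0,0,0,0,0],
    [0,0,0,0,0,0,0],
    [0,0,0,0,0,0,0]
  ]
}}

```text
t: 5.2
position: [0.5409, 0.4199, 0.0467]
eef_rot: [[-0.43, 0.903, 0.0], [0.903, 0.43, 0.0], [0.0, 0.0, -1.0]]
ft_force: [-0.8, -0.3, -0.3]
finger_gap: 0.009
grip_force: 0.3
```

{"method": "arm_command", "body": {
  "plan": [
    [0,0,0,0.9,0.4,0,0],
    [0,0,0,0,0,0,0],
    [0,0,0,0.9,0.4,0,0],
    [0,0,0,0,0,0,0],
    [0,0,0,0.9,0.4,0,0],
    [0,0,0,0,0,0,0],
    [0,0,0,0,0,0,0],
    [0,0,0,0,0,0,0],
    [0,0,0,0,0,0,0],
    [0,0,0,0,0,0,0]
  ]
}}

```text
t: 6.45
position: [0.5437, 0.4212, 0.0468]
eef_rot: [[-0.43, 0.903, 0.0], [0.903, 0.43, 0.0], [0.0, 0.0, -1.0]]
ft_force: [-1.6, 0.9, -0.8]
finger_gap: 0.005
grip_force: 0.4
```

{"method": "arm_command", "body": {
  "plan": [
    [0,0,0,0.9,0.4,0,0],
    [0,0,0,0,0,0,0],
    [0,0,0,0.9,0.4,0,0],
    [0,0,0,0,0,0,0],
    [0,0,0,0.9,0.4,0,0],
    [0,0,0,0,0,0,0],
    [0,0,0,0,0,0,0],
    [0,0,0,0,0,0,0],
    [0,0,0,0,0,0,0],
    [0,0,0,0,0,0,0]
  ]
}}

```text
t: 7.7
position: [0.5463, 0.4224, 0.0467]
eef_rot: [[-0.431, 0.903, 0.0], [0.903, 0.431, 0.0], [-0.0, 0.0, -1.0]]
ft_force: [-0.8, 0.5, -0.3]
finger_gap: 0.004
grip_force: 0.6
```

Run:
```python
from station import env
import cv2,numpy as np
a=env.snapshot("top")["img"][:,:,::-1][200:300,75:195]; b=env.snapshot("side")["img"][:,:,::-1][130:230,180:300]
cv2.imwrite("pics/sel2.png",cv2.convertScaleAbs(cv2.resize(np.hstack([a,b]),None,fx=3.3,fy=3.3,interpolation=cv2.INTER_CUBIC),alpha=1.4))
```

```text
(no output)
```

View pics/sel2.png

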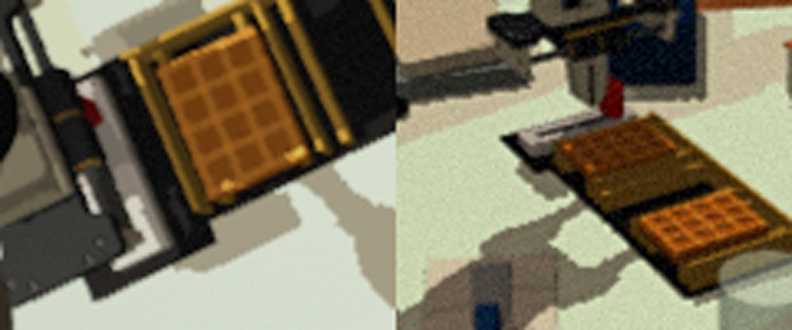

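The red grip is close to the track's far end but the force hasn't risen yet, so I'll push on in small steps.

{"method": "arm_command", "body": {
  "plan": [
    [0,0,0,0.9,0.4,0,0],
    [0,0,0,0,0,0,0],
    [0,0,0,0.9,0.4,0,0],
    [0,0,0,0,0,0,0],
    [0,0,0,0.9,0.4,0,0],
    [0,0,0,0,0,0,0],
    [0,0,0,0,0,0,0],
    [0,0,0,0,0,0,0],
    [0,0,0,0,0,0,0],
    [0,0,0,0,0,0,0]
  ]
}}

```text
t: 9.05
position: [0.5467, 0.4226, 0.0468]
eef_rot: [[-0.431, 0.902, -0.005], [0.902, 0.431, -0.003], [-0.0, -0.006, -1.0]]
ft_force: [-10.8, -4.2, 6.9]
finger_gap: 0.005
grip_force: 5.9
```

The stop is reached (about 12 N). I'll back off, lift, and go over the spatula handle.

{"method": "arm_command", "body": {
  "plan": [
    [0,0,0,-16,-7.5,0,0],
    [0,0,0,0,0,50,0],
    [0,0,0,0,0,50,0],
    [0,0,-0.062,-12.7,-58,0,0],
    [0,0,-0.062,-12.7,-58,0,0.7],
    [0,0,-0.062,-12.7,-58,0,0.7],
    [0,0,-0.062,-12.7,-58,0,0.7],
    [0,0,-0.062,-12.7,-58,0,0.7],
    [0,0,-0.062,-12.7,-58,0,0.7],
    [0,0,-0.061,-12.7,-58,0,0.7]
  ]
}}

```text
t: 10.3
position: [0.4443, 0.0079, 0.1474]
eef_rot: [[-0.01, 1.0, 0.003], [1.0, 0.01, -0.001], [-0.001, 0.003, -1.0]]
ft_force: [0.8, -0.4, 0.0]
finger_gap: 0.604
grip_force: 0.0
```

Run:
```python
from station import env
import cv2,numpy as np
a=env.snapshot("top")["img"][:,:,::-1][160:340,75:355]
cv2.imwrite("pics/c3.png",cv2.convertScaleAbs(cv2.resize(a,None,fx=2.85,fy=2.85,interpolation=cv2.INTER_CUBIC),alpha=1.4)); print(env.sense()["position"],env.sense()["eef_rot"])
```

```text
[0.44295104 0.00232505 0.14713108] [[-4.39565262e-03  9.99989970e-01  8.59581877e-04]
 [ 9.99983207e-01  4.39886609e-03 -3.77295174e-03]
 [-3.77669508e-03  8.42982857e-04 -9.99992513e-01]]
```

View pics/c3.png

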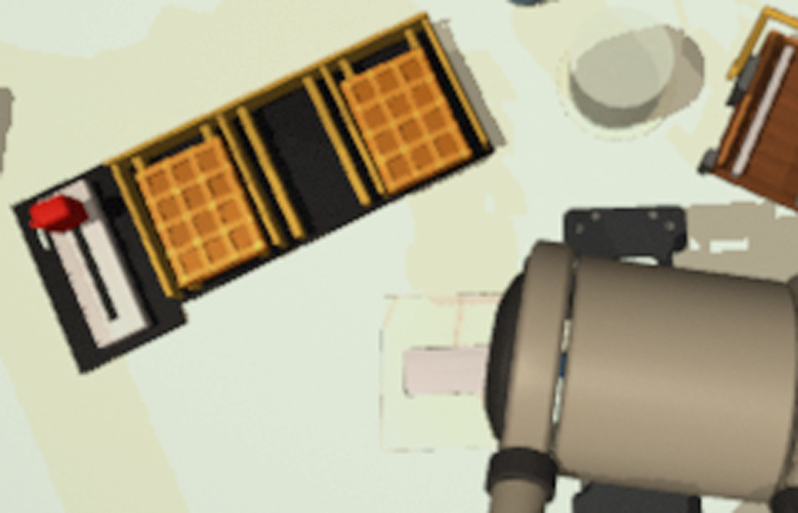

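The selector now sits at the far end of its slot, the waffles haven't moved, and the spatula is in place. I'll go down and grasp it.

{"method": "arm_command", "body": {
  "plan": [
    [0,0,0,1.5,0.7,-25,0.6],
    [0,0,0,0,0,-25,0.6],
    [0,0,0,0,0,-25,0.6],
    [0,0,0,0,0,-25,0.6],
    [0,0,0,0,0,-15,0.6],
    [0,0,0,0,0,-10,0.6],
    [0,0,0,0,0,0,0.6],
    [0,0,0,0,0,0,0],
    [0,0,0,0,0,0,0],
    [0,0,0,0,0,0,0]
  ]
}}

```text
t: 11.6
position: [0.4459, 0.0107, 0.0221]
eef_rot: [[-0.012, 1.0, 0.001], [1.0, 0.012, -0.0], [-0.0, 0.001, -1.0]]
ft_force: [-0.4, -0.3, 0.0]
finger_gap: 0.322
grip_force: 0.0
```

{"method": "arm_command", "body": {
  "plan": [
    [0,0,0,0,0,0,0],
    [0,0,0,0,0,0,0],
    [0,0,0,0,0,0,0],
    [0,0,0,0,0,10,0],
    [0,0,0,0,0,15,0],
    [0,0,0,0,0,15,0],
    [0,0,0,0,0,10,0],
    [0,0,0,0,0,0,0],
    [0,0,0,0,0,0,0],
    [0,0,0,0,0,0,0]
  ]
}}

```text
t: 12.85
position: [0.4452, 0.0108, 0.0712]
eef_rot: [[-0.012, 1.0, -0.001], [1.0, 0.012, 0.0], [0.0, -0.001, -1.0]]
ft_force: [0.1, -0.6, -1.1]
finger_gap: 0.213
grip_force: 30.0
```

Run:
```python
from station import env
import cv2,numpy as np
a=env.snapshot("top")["img"][:,:,::-1][230:330,200:300];b=env.snapshot("side")["img"][:,:,::-1][180:280,150:250]
cv2.imwrite("pics/g4.png",cv2.convertScaleAbs(cv2.resize(np.hstack([a,b]),None,fx=4,fy=4,interpolation=cv2.INTER_CUBIC),alpha=1.4)); print(env.sense()["position"],env.sense()["eef_rot"])
```

```text
[0.44533075 0.01076344 0.07133756] [[-1.20291694e-02  9.99927270e-01 -8.68055328e-04]
 [ 9.99927639e-01  1.20292750e-02  1.16490046e-04]
 [ 1.26923650e-04 -8.66591236e-04 -9.99999616e-01]]
```

View pics/g4.png

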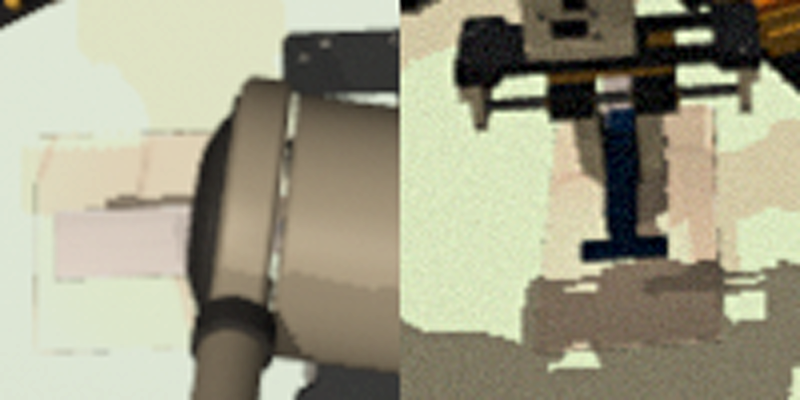

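Run:
```python
from h import *
for z in(.045,.055): print(ray((213.75,282.5),z),ray((213.75,299.5),z))
# side view tip near? expected world->pixel for level blade
print(proj((.444,.168,.055),"side"),proj((.4455,-.072,.06),"side"))
```

```text
[0.4595788 0.1697835 0.045    ] [0.42374892 0.1695774  0.045     ]
[0.45947335 0.1683882  0.055     ] [0.42406901 0.16818456 0.055     ]
[207.03898003 195.06352067] [205.35915895 242.38911633]
```

The tip measures at (0.442, 0.168). The spatula is level, with its origin 107.5 mm ahead of the TCP and its underside 19 mm below it. I'll swing round to the mouth of the +y warmer bay.

{"method": "arm_command", "body": {
  "plan": [
    [0,0,-0.114,-7.8,21.6,2,0],
    [0,0,-0.114,-7.8,21.6,2,0],
    [0,0,-0.114,-7.8,21.6,0,0],
    [0,0,-0.114,-7.8,21.6,0,0],
    [0,0,-0.114,-7.8,21.6,0,0],
    [0,0,-0.114,-7.8,21.6,0,0],
    [0,0,-0.114,-7.8,21.6,0,0],
    [0,0,-0.114,-7.8,21.6,0,0],
    [0,0,-0.114,-7.8,21.6,0,0],
    [0,0,-0.114,-7.8,21.6,0,0]
  ]
}}

```text
t: 14.2
position: [0.3672, 0.2274, 0.0755]
eef_rot: [[0.905, 0.425, -0.0], [0.425, -0.905, -0.0], [-0.001, 0.0, -1.0]]
ft_force: [0.4, -0.5, -1.8]
finger_gap: 0.218
grip_force: 30.0
```

{"method": "arm_command", "body": {
  "plan": [
    [0,0,0,0,0,0,0],
    [0,0,0,0,0,-10,0],
    [0,0,0,0,0,-10,0],
    [0,0,0,0,0,-10,0],
    [0,0,0,0,0,-8,0],
    [0,0,0,0,0,-5,0],
    [0,0,0,0,0,0,0],
    [0,0,0,0,0,0,0],
    [0,0,0,0,0,0,0],
    [0,0,0,0,0,0,0]
  ]
}}

```text
t: 15.45
position: [0.3678, 0.2268, 0.033]
eef_rot: [[0.904, 0.429, 0.001], [0.429, -0.904, 0.0], [0.001, 0.0, -1.0]]
ft_force: [0.2, 0.3, -2.1]
finger_gap: 0.217
grip_force: 30.0
```

```bash
cat >> h.py <<'E'
W=(np.array([.6108,.2458]),np.radians(25.51)); T=(np.array([.5902,-.2304]),np.radians(-25.73))
def loc(p,f): return R(f[1]).T@(np.array(p)[:2]-f[0])*1e3
def look(fn,tc,sc,f=4):
    from station import env
    import cv2
    o=[]
    for n,c in(("top",tc),("side",sc)):
        if c: x,y,w,h=c; o.append(env.snapshot(n)["img"][y:y+h,x:x+w,::-1])
    cv2.imwrite(f"pics/{fn}.png",cv2.convertScaleAbs(cv2.resize(np.hstack(o),None,fx=f,fy=f,interpolation=cv2.INTER_CUBIC),alpha=1.4))
    s=env.sense(); r=s["eef_rot"]; h=np.arctan2(r[1,0],r[0,0]); b=s["position"][:2]+.1075*np.array([np.cos(h),np.sin(h)])
    print(s["position"].round(4),"head",np.degrees(h).round(2),"blade in W",loc(b,W).round(1),"T",loc(b,T).round(1),"underside",(s["position"][2]-.0193).round(4),"tilt",r[:,2].round(4))
E
python3 -c "
from h import *
look('w5',(90,200,110,100),(170,150,90,100))"
```

```text
[0.3677 0.2268 0.0329] head 25.37 blade in W [-120.1   87.3] T [-331.4  398.9] underside 0.0136 tilt [ 3.e-04  0.e+00 -1.e+00]
```

View pics/w5.png

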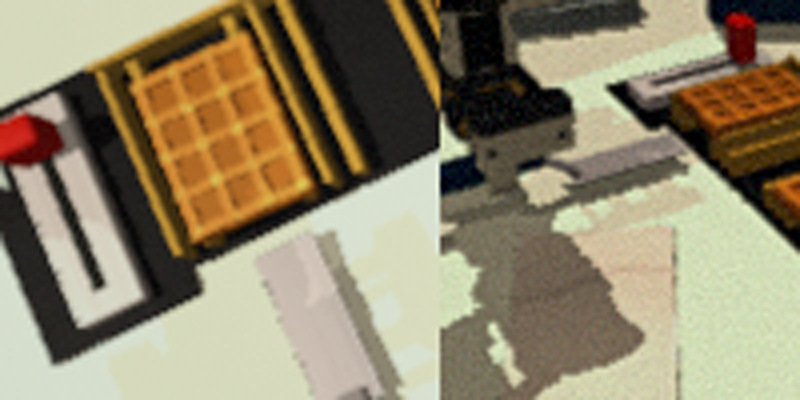

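Run:
```python
from h import *
for p in((257,262),(318,235)): print("tip",loc(ray((90+p[0]/4,200+p[1]/4),.0166),W))
for p in((190,243),(315,192),(243,35),(133,83)): print("waf",loc(ray((90+p[0]/4,200+p[1]/4),.039),W))
for p in((177,255),): print("div(y+135?)",loc(ray((90+p[0]/4,200+p[1]/4),.034),W))
for p in((335,182),(365,172)): print("div45 rib29 front",loc(ray((90+p[0]/4,200+p[1]/4),.034 if p[0]<350 else .026),W))
```

```text
tip [-73.00012519 102.59099122]
tip [-74.58291271  66.13172706]
waf [-51.04878306 125.58251341]
waf [-56.19058544  53.58812611]
waf [42.69201056 53.64416604]
waf [ 44.96424301 118.90680669]
div(y+135?) [-52.84592959 135.84073268]
div45 rib29 front [-55.07815296  42.41406112]
div45 rib29 front [-55.87683398  26.55280859]
```

The blade tip measures about 3.5 mm toward -y of the bay centre. I'll correct that, then insert.

{"method": "arm_command", "body": {
  "plan": [
    [0,0,0.009,-0.9,1.8,1,0],
    [0,0,0,5.4,2.6,0,0],
    [0,0,0,10.8,5.2,0,0],
    [0,0,0,10.8,5.2,0,0],
    [0,0,0,10.8,5.2,0,0],
    [0,0,0,10.8,5.2,0,0],
    [0,0,0,10.8,5.2,0,0],
    [0,0,0,10.8,5.2,0,0],
    [0,0,0,5.4,2.6,0,0],
    [0,0,0,0,0,0,0]
  ]
}}

```text
t: 16.8
position: [0.4425, 0.265, 0.0336]
eef_rot: [[0.9, 0.437, -0.0], [0.437, -0.9, -0.0], [-0.0, 0.0, -1.0]]
ft_force: [0.3, -0.6, -1.9]
finger_gap: 0.217
grip_force: 30.0
```

{"method": "arm_command", "body": {
  "plan": [
    [0,0,0,9,4.3,0,0],
    [0,0,0,9,4.3,0,0],
    [0,0,0,9,4.3,0,0],
    [0,0,0,0,0,0,0],
    [0,0,0,0,0,0,0],
    [0,0,0,0,0,0,0],
    [0,0,0,0,0,0,0],
    [0,0,0,0,0,0,0],
    [0,0,0,0,0,0,0],
    [0,0,0,0,0,0,0]
  ]
}}

```text
t: 18.05
position: [0.4693, 0.2778, 0.0338]
eef_rot: [[0.9, 0.437, 0.0], [0.437, -0.9, -0.0], [0.0, 0.0, -1.0]]
ft_force: [-0.5, 0.1, -1.9]
finger_gap: 0.211
grip_force: 30.0
```

```bash
python3 -c "
from h import *
look('w6',(90,200,110,100),(190,140,90,100))"
```

```text
[0.4693 0.2778 0.0338] head 25.89 blade in W [-6.4 90.5] T [-262.8  489.6] underside 0.0145 tilt [ 0.e+00 -1.e-04 -1.e+00]
```

View pics/w6.png

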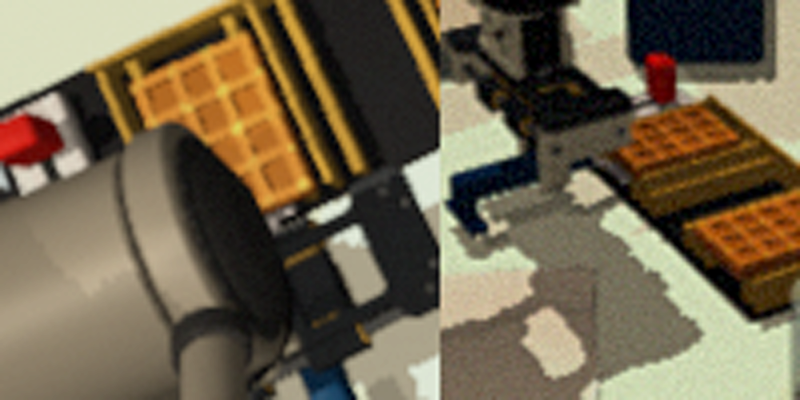

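The blade is under the waffle with no contact and the waffle hasn't moved. I'll lift slowly.

{"method": "arm_command", "body": {
  "plan": [
    [0,0,0,0,0,4,0],
    [0,0,0,0,0,2,0],
    [0,0,0,0,0,2,0],
    [0,0,0,0,0,2,0],
    [0,0,0,0,0,2,0],
    [0,0,0,0,0,3,0],
    [0,0,0,0,0,4,0],
    [0,0,0,0,0,4,0],
    [0,0,0,0,0,0,0],
    [0,0,0,0,0,0,0]
  ]
}}

```text
t: 19.4
position: [0.4693, 0.2778, 0.0567]
eef_rot: [[0.9, 0.437, -0.0], [0.437, -0.9, -0.0], [-0.0, 0.0, -1.0]]
ft_force: [0.1, 0.6, -2.4]
finger_gap: 0.216
grip_force: 30.0
```

{"method": "arm_command", "body": {
  "plan": [
    [0,0,0,0,0,3,0],
    [0,0,0,0,0,6,0],
    [0,0,0,0,0,8,0],
    [0,0,0,0,0,10,0],
    [0,0,0,0,0,10,0],
    [0,0,0,0,0,10,0],
    [0,0,0,0,0,10,0],
    [0,0,0,0,0,8,0],
    [0,0,0,0,0,4,0],
    [0,0,0,0,0,0,0]
  ]
}}

```text
t: 20.65
position: [0.4694, 0.2779, 0.1259]
eef_rot: [[0.9, 0.437, 0.0], [0.437, -0.9, 0.0], [0.0, 0.0, -1.0]]
ft_force: [-0.3, -0.1, -2.0]
finger_gap: 0.215
grip_force: 30.0
```

```bash
python3 -c "
from h import *
look('w7',(90,170,110,120),(170,110,90,120))"
```

```text
[0.4691 0.2777 0.1254] head 25.88 blade in W [-6.6 90.5] T [-262.9  489.4] underside 0.1061 tilt [-6.e-04 -3.e-04 -1.e+00]
```

View pics/w7.png

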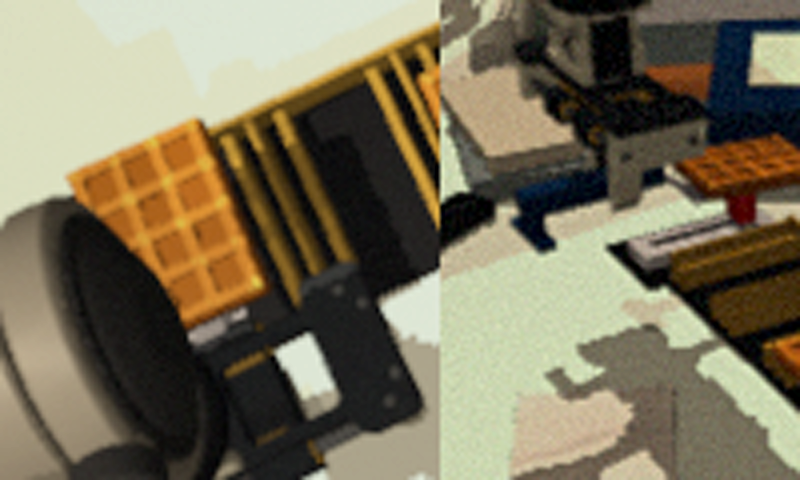

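The waffle sits well on the blade. I'll carry it slowly to the tray's -y bay.

{"method": "arm_command", "body": {
  "plan": [
    [0,0,-0.008,-1.2,-4.5,0,0],
    [0,0,-0.0165,-2.4,-9,0,0],
    [0,0,-0.025,-3.7,-13.5,0,0],
    [0,0,-0.0331,-4.9,-18,0,0],
    [0,0,-0.0331,-4.9,-18,0,0],
    [0,0,-0.0331,-4.9,-18,0,0],
    [0,0,-0.0331,-4.9,-18,0,0],
    [0,0,-0.0331,-4.9,-18,0,0],
    [0,0,-0.0331,-4.9,-18,0,0],
    [0,0,-0.0331,-4.9,-18,0,0]
  ]
}}

```text
t: 22.0
position: [0.4274, 0.1236, 0.1258]
eef_rot: [[0.986, 0.168, 0.0], [0.168, -0.986, -0.0], [0.0, 0.0, -1.0]]
ft_force: [-0.4, -0.2, -1.9]
finger_gap: 0.216
grip_force: 30.0
```

{"method": "arm_command", "body": {
  "plan": [
    [0,0,-0.0331,-4.9,-18,0,0],
    [0,0,-0.0331,-4.9,-18,0,0],
    [0,0,-0.0331,-4.9,-18,0,0],
    [0,0,-0.0331,-4.9,-18,0,0],
    [0,0,-0.0331,-4.9,-18,0,0],
    [0,0,-0.0331,-4.9,-18,0,0],
    [0,0,-0.0331,-4.9,-18,0,0],
    [0,0,-0.0331,-4.9,-18,0,0],
    [0,0,-0.0331,-4.9,-18,0,0],
    [0,0,-0.0331,-4.9,-18,0,0]
  ]
}}

```text
t: 23.25
position: [0.3782, -0.0562, 0.1258]
eef_rot: [[0.987, -0.162, 0.0], [-0.162, -0.987, -0.0], [0.0, 0.0, -1.0]]
ft_force: [0.2, -0.2, -1.6]
finger_gap: 0.216
grip_force: 30.0
```

{"method": "arm_command", "body": {
  "plan": [
    [0,0,-0.0331,-4.9,-18,0,0],
    [0,0,-0.0331,-4.9,-18,0,0],
    [0,0,-0.0331,-4.9,-18,-4,0],
    [0,0,-0.0331,-4.9,-18,-7,0],
    [0,0,-0.0331,-4.9,-18,-8,0],
    [0,0,-0.0331,-4.9,-18,-8,0],
    [0,0,-0.025,-3.7,-13.5,-7,0],
    [0,0,-0.0165,-2.4,-9,-4,0],
    [0,0,-0.008,-1.2,-4.5,-2,0],
    [0,0,0,0,0,0,0]
  ]
}}

```text
t: 24.5
position: [0.342, -0.1902, 0.0857]
eef_rot: [[0.918, -0.397, -0.0], [-0.397, -0.918, 0.0], [-0.0, -0.0, -1.0]]
ft_force: [0.5, -0.2, -2.8]
finger_gap: 0.215
grip_force: 30.0
```

```bash
cat >> h.py <<'E'
def waffles(z=.039,f=T):
    from station import env
    import cv2
    im=env.snapshot("top")["img"]; hsv=cv2.cvtColor(im,cv2.COLOR_RGB2HSV)
    m=cv2.inRange(hsv,(10,110,90),(24,255,255)); m=cv2.morphologyEx(m,cv2.MORPH_OPEN,np.ones((3,3))); m=cv2.morphologyEx(m,cv2.MORPH_CLOSE,np.ones((5,5))); m=cv2.morphologyEx(m,cv2.MORPH_OPEN,np.ones((11,11)))
    for c in cv2.findContours(m,cv2.RETR_EXTERNAL,cv2.CHAIN_APPROX_NONE)[0]:
        if cv2.contourArea(c)<300: continue
        P=np.array([ray(p[0],z)[:2] for p in c]); r=cv2.minAreaRect((P*1e3).astype(np.float32)); b=cv2.boxPoints(r)
        print("waffle px",c.mean((0,1)).round(),"rect mm",np.round(r[1]),"ang",round(r[2],1),"corners loc",[loc(q/1e3,f).round(0).tolist() for q in b],"ctr",loc(np.array(r[0])/1e3,f).round(1))
E
python3 -c "
from h import *
from station import env
look('t8',(290,150,150,150),(140,140,150,150),2.66)
h=env.sense()['position'][2]-.0193+.003+.013
print(h);waffles(h);print('warmer');waffles(.039,W)"
```

```text
[ 0.3421 -0.1899  0.0859] head -23.38 blade in W [-359.5 -358.5] T [-133.7  -66.8] underside 0.0666 tilt [ 1.e-04 -1.e-04 -1.e+00]
0.08255985772175793
waffle px [407. 283.] rect mm [72. 98.] ang 65.9 corners loc [[-176.0, -107.0], [-77.0, -105.0], [-79.0, -33.0], [-178.0, -36.0]] ctr [-127.6  -70.1]
waffle px [216. 201.] rect mm [97. 68.] ang 23.0 corners loc [[-189.0, 357.0], [-138.0, 312.0], [-74.0, 385.0], [-125.0, 429.0]] ctr [-131.7  370.6]
waffle px [509. 162.] rect mm [46. 42.] ang 88.9 corners loc [[209.0, -214.0], [247.0, -196.0], [228.0, -155.0], [190.0, -172.0]] ctr [ 218.7 -184.2]
waffle px [531.  39.] rect mm [154. 216.] ang 89.5 corners loc [[472.0, -261.0], [667.0, -169.0], [602.0, -30.0], [407.0, -123.0]] ctr [ 536.8 -145.9]
waffle px [19. 42.] rect mm [232.  97.] ang 5.1 corners loc [[-107.0, 925.0], [-57.0, 842.0], [142.0, 961.0], [92.0, 1044.0]] ctr [ 17.6 943. ]
warmer
waffle px [407. 284.] rect mm [ 75. 104.] ang 66.0 corners loc [[-428.0, -365.0], [-360.0, -444.0], [-303.0, -394.0], [-370.0, -316.0]] ctr [-365.3 -379.5]
waffle px [216. 201.] rect mm [102.  71.] ang 23.0 corners loc [[-55.0, -47.0], [-58.0, -119.0], [44.0, -123.0], [47.0, -52.0]] ctr [ -5.7 -85.3]
waffle px [509. 162.] rect mm [48. 44.] ang 88.9 corners loc [[-261.0, -751.0], [-222.0, -771.0], [-200.0, -728.0], [-239.0, -708.0]] ctr [-230.5 -739.4]
waffle px [531.  39.] rect mm [162. 227.] ang 89.5 corners loc [[-127.0, -998.0], [78.0, -1098.0], [149.0, -953.0], [-56.0, -853.0]] ctr [  10.9 -975.5]
waffle px [19. 42.] rect mm [244. 102.] ang 5.1 corners loc [[467.0, 261.0], [431.0, 165.0], [660.0, 79.0], [696.0, 175.0]] ctr [563.3 169.9]
```

Colour detection picks up the held waffle at tray-local (-127.6, -70.1). I'll align it and go in above the bay.

{"method": "arm_command", "body": {
  "plan": [
    [0,0,-0.0165,-3.5,-7.3,0,0],
    [0,0,-0.0165,-3.5,-7.3,0,0],
    [0,0,0,6.3,-3,0,0],
    [0,0,0,12.6,-6.1,0,0],
    [0,0,0,12.6,-6.1,0,0],
    [0,0,0,12.6,-6.1,0,0],
    [0,0,0,12.6,-6.1,0,0],
    [0,0,0,12.6,-6.1,0,0],
    [0,0,0,12.6,-6.1,0,0],
    [0,0,0,12.6,-6.1,0,0]
  ]
}}

```text
t: 25.95
position: [0.4303, -0.2508, 0.0857]
eef_rot: [[0.904, -0.427, -0.0], [-0.427, -0.904, -0.0], [-0.0, 0.0, -1.0]]
ft_force: [-0.1, -0.7, -2.0]
finger_gap: 0.216
grip_force: 30.0
```

{"method": "arm_command", "body": {
  "plan": [
    [0,0,0,12.6,-6.1,0,0],
    [0,0,0,6.3,-3,0,0],
    [0,0,0,0,0,-4,0],
    [0,0,0,0,0,-8,0],
    [0,0,0,0,0,-8,0],
    [0,0,0,0,0,-6,0],
    [0,0,0,0,0,-4,0],
    [0,0,0,0,0,0,0],
    [0,0,0,0,0,0,0],
    [0,0,0,0,0,0,0]
  ]
}}

```text
t: 27.2
position: [0.4485, -0.2597, 0.056]
eef_rot: [[0.904, -0.427, 0.0], [-0.427, -0.904, -0.0], [0.001, 0.0, -1.0]]
ft_force: [1.2, 0.5, -2.5]
finger_gap: 0.217
grip_force: 30.0
```

```bash
sed -i 's/contourArea(c)<300: continue/contourArea(c)<300 or c.mean((0,1))[1]<120 or c.mean((0,1))[0]>480: continue/' h.py
python3 -c "
from h import *
from station import env
look('t9',(290,130,150,150),(140,190,150,150),2.66)
h=env.sense()['position'][2]-.0193+.003+.013
print(h);waffles(h)"
```

```text
[ 0.4485 -0.2596  0.0559] head -25.29 blade in W [-296.2 -469.6] T [ -7.5 -87. ] underside 0.0366 tilt [ 3.e-04 -3.e-04 -1.e+00]
0.05263827640953854
waffle px [431. 234.] rect mm [73. 98.] ang 63.9 corners loc [[-50.0, -127.0], [48.0, -128.0], [49.0, -55.0], [-49.0, -54.0]] ctr [ -0.5 -91.3]
waffle px [216. 201.] rect mm [101.  70.] ang 23.8 corners loc [[-186.0, 362.0], [-133.0, 316.0], [-68.0, 393.0], [-121.0, 438.0]] ctr [-127.1  377.3]
```

{"method": "arm_command", "body": {
  "plan": [
    [0,0,0,0.4,0.9,-2,0],
    [0,0,0,0,0,-3,0],
    [0,0,0,0,0,-3,0],
    [0,0,0,0,0,-3,0],
    [0,0,0,0,0,-2,0],
    [0,0,0,0,0,-2,0],
    [0,0,0,0,0,-2,0],
    [0,0,0,0,0,-2,0],
    [0,0,0,0,0,-3,0],
    [0,0,0,0,0,0,0]
  ]
}}

```text
t: 28.6
position: [0.4487, -0.2586, 0.0335]
eef_rot: [[0.904, -0.427, -0.0], [-0.427, -0.904, 0.0], [-0.0, -0.0, -1.0]]
ft_force: [-0.7, -0.3, -2.3]
finger_gap: 0.214
grip_force: 30.0
```

```bash
python3 -c "
from h import *
look('t10',(290,130,150,150),(140,190,150,150),2.66)
waffles(.039)"
```

```text
[ 0.4489 -0.2587  0.0337] head -25.3 blade in W [-295.5 -468.9] T [ -7.5 -86. ] underside 0.0144 tilt [ 0.e+00 -1.e-04 -1.e+00]
waffle px [428. 235.] rect mm [ 71. 100.] ang 62.2 corners loc [[-53.0, -123.0], [47.0, -126.0], [50.0, -55.0], [-50.0, -51.0]] ctr [ -1.6 -88.8]
waffle px [216. 201.] rect mm [102.  71.] ang 23.8 corners loc [[-185.0, 364.0], [-131.0, 318.0], [-65.0, 396.0], [-119.0, 442.0]] ctr [-125.1  380.3]
```

View pics/t10.png

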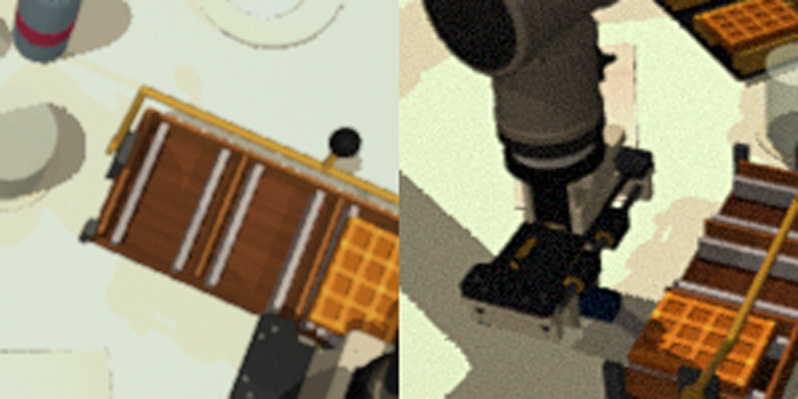

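The waffle lies in the bay with the blade clear below it. I'll withdraw, then go on to the second waffle.

{"method": "arm_command", "body": {
  "plan": [
    [0,0,0,-10.4,5,0,0],
    [0,0,0,-10.4,5,0,0],
    [0,0,0,-10.4,5,0,0],
    [0,0,0,-10.4,5,0,0],
    [0,0,0,-10.4,5,0,0],
    [0,0,0,-10.4,5,0,0],
    [0,0,0,-10.4,5,0,0],
    [0,0,0,-10.4,5,0,0],
    [0,0,0,-10.4,5,0,0],
    [0,0,0,-10.4,5,0,0]
  ]
}}

```text
t: 30.0
position: [0.3441, -0.2084, 0.0337]
eef_rot: [[0.904, -0.427, -0.0], [-0.427, -0.904, -0.0], [0.0, 0.0, -1.0]]
ft_force: [0.2, 0.5, -1.6]
finger_gap: 0.216
grip_force: 30.0
```

{"method": "arm_command", "body": {
  "plan": [
    [0,0,0,-10.4,5,0,0],
    [0,0,0,-4,2,10,0],
    [0,0,0.06,8,20,5,0],
    [0,0,0.06,8,20,5,0],
    [0,0,0.06,8,20,5,0],
    [0,0,0.06,8,20,5,0],
    [0,0,0.06,8,20,5,0],
    [0,0,0.06,8,20,5,0],
    [0,0,0.06,8,20,5,0],
    [0,0,0.06,8,20,5,0]
  ]
}}

```text
t: 31.25
position: [0.3949, -0.0411, 0.0846]
eef_rot: [[0.999, 0.041, 0.001], [0.041, -0.999, -0.0], [0.001, 0.0, -1.0]]
ft_force: [0.4, 0.0, -1.5]
finger_gap: 0.222
grip_force: 30.0
```

{"method": "arm_command", "body": {
  "plan": [
    [0,0,0.0688,8,19,0,0],
    [0,0,0.0688,8,19,0,0],
    [0,0,0.0688,8,19,0,0],
    [0,0,0.0688,8,19,0,0],
    [0,0,0.0688,8,19,0,0],
    [0,0,0.0688,8,19,0,0],
    [0,0,0,0,0,0,0],
    [0,0,0,0,0,-10,0],
    [0,0,0,0,0,-10,0],
    [0,0,0,0,0,-10,0]
  ]
}}

```text
t: 32.5
position: [0.442, 0.0719, 0.0528]
eef_rot: [[0.9, 0.435, -0.001], [0.435, -0.9, -0.0], [-0.001, -0.0, -1.0]]
ft_force: [0.6, -0.1, -1.8]
finger_gap: 0.215
grip_force: 30.0
```

```bash
python3 -c "
from h import *
look('w11',(130,150,150,150),(180,150,150,150),2.66)
waffles(.039);waffles(.039,W)"
```

```text
[0.4414 0.072  0.0524] head 25.81 blade in W [-120.2  -83.3] T [-198.4  292. ] underside 0.0331 tilt [-2.8e-03 -1.0e-04 -1.0e+00]
waffle px [428. 237.] rect mm [ 72. 101.] ang 63.0 corners loc [[-53.0, -124.0], [48.0, -127.0], [49.0, -54.0], [-52.0, -52.0]] ctr [ -2.1 -89.2]
waffle px [216. 201.] rect mm [103.  72.] ang 24.2 corners loc [[-186.0, 363.0], [-131.0, 317.0], [-64.0, 396.0], [-119.0, 443.0]] ctr [-125.1  379.9]
waffle px [428. 237.] rect mm [ 72. 101.] ang 62.7 corners loc [[-354.0, -457.0], [-293.0, -537.0], [-235.0, -494.0], [-296.0, -413.0]] ctr [-294.6 -475.1]
waffle px [216. 201.] rect mm [103.  72.] ang 24.2 corners loc [[-57.0, -48.0], [-58.0, -120.0], [45.0, -123.0], [47.0, -51.0]] ctr [ -5.8 -85.5]
```

{"method": "arm_command", "body": {
  "plan": [
    [0,0,0.01,1.2,-2.4,-10,0],
    [0,0,0,0,0,-10,0],
    [0,0,0,5,2.4,0,0],
    [0,0,0,10.8,5.2,0,0],
    [0,0,0,10.8,5.2,0,0],
    [0,0,0,10.8,5.2,0,0],
    [0,0,0,10.8,5.2,0,0],
    [0,0,0,10.8,5.2,0,0],
    [0,0,0,10.8,5.2,0,0],
    [0,0,0,0,0,0,0]
  ]
}}

```text
t: 33.95
position: [0.5143, 0.1039, 0.0337]
eef_rot: [[0.895, 0.445, 0.001], [0.445, -0.895, -0.0], [0.001, 0.0, -1.0]]
ft_force: [0.3, 0.3, -1.9]
finger_gap: 0.215
grip_force: 30.0
```

{"method": "arm_command", "body": {
  "plan": [
    [0,0,0,9,4.3,0,0],
    [0,0,0,9,4.3,0,0],
    [0,0,0,9,4.3,0,0],
    [0,0,0,2,1,0,0],
    [0,0,0,0,0,0,0],
    [0,0,0,0,0,0,0],
    [0,0,0,0,0,0,0],
    [0,0,0,0,0,0,0],
    [0,0,0,0,0,0,0],
    [0,0,0,0,0,0,0]
  ]
}}

```text
t: 35.2
position: [0.5424, 0.1174, 0.0338]
eef_rot: [[0.895, 0.445, 0.0], [0.445, -0.895, -0.0], [0.0, 0.0, -1.0]]
ft_force: [-0.1, 0.0, -1.6]
finger_gap: 0.217
grip_force: 30.0
```

```bash
python3 -c "
from h import *
look('w12',(130,150,150,150),(180,150,150,150),2.66)
waffles(.039,W)"
```

```text
[0.5424 0.1174 0.0337] head 26.43 blade in W [ -9.5 -84.7] T [-128.1  377.5] underside 0.0144 tilt [ 1.e-04 -1.e-04 -1.e+00]
waffle px [428. 237.] rect mm [ 73. 101.] ang 64.2 corners loc [[-355.0, -458.0], [-291.0, -538.0], [-234.0, -492.0], [-298.0, -413.0]] ctr [-294.5 -475.2]
```

{"method": "arm_command", "body": {
  "plan": [
    [0,0,0,0,0,4,0],
    [0,0,0,0,0,2,0],
    [0,0,0,0,0,2,0],
    [0,0,0,0,0,2,0],
    [0,0,0,0,0,2,0],
    [0,0,0,0,0,3,0],
    [0,0,0,0,0,4,0],
    [0,0,0,0,0,4,0],
    [0,0,0,0,0,0,0],
    [0,0,0,0,0,0,0]
  ]
}}

```text
t: 36.6
position: [0.5423, 0.1174, 0.0567]
eef_rot: [[0.896, 0.445, -0.0], [0.445, -0.896, -0.0], [-0.0, 0.0, -1.0]]
ft_force: [-0.3, -0.3, -2.4]
finger_gap: 0.215
grip_force: 30.0
```

{"method": "arm_command", "body": {
  "plan": [
    [0,0,0,0,0,3,0],
    [0,0,0,0,0,6,0],
    [0,0,0,0,0,8,0],
    [0,0,0,0,0,10,0],
    [0,0,0,0,0,10,0],
    [0,0,0,0,0,10,0],
    [0,0,0,0,0,10,0],
    [0,0,0,0,0,8,0],
    [0,0,0,0,0,4,0],
    [0,0,0,0,0,0,0]
  ]
}}

```text
t: 37.85
position: [0.5425, 0.1175, 0.1259]
eef_rot: [[0.895, 0.445, 0.0], [0.445, -0.895, -0.0], [0.0, 0.0, -1.0]]
ft_force: [0.4, 0.4, -1.7]
finger_gap: 0.217
grip_force: 30.0
```

```bash
python3 -c "
from h import *
from station import env
look('w13',(130,150,150,150),(180,120,150,150),2.66)
waffles(env.sense()['position'][2]-.0033,W)"
```

```text
[0.5422 0.1174 0.1254] head 26.43 blade in W [ -9.7 -84.6] T [-128.3  377.4] underside 0.1061 tilt [-6.e-04 -2.e-04 -1.e+00]
waffle px [428. 237.] rect mm [66. 92.] ang 64.2 corners loc [[-342.0, -424.0], [-285.0, -495.0], [-234.0, -454.0], [-291.0, -383.0]] ctr [-288.  -438.9]
```

{"method": "arm_command", "body": {
  "plan": [
    [0,0,-0.0026,-2.5,-1.2,0,0],
    [0,0,-0.0053,-5,-2.5,0,0],
    [0,0,-0.008,-7.5,-3.8,0,0],
    [0,0,-0.0106,-10,-5,0,0],
    [0,0,-0.0106,-10,-5,0,0],
    [0,0,-0.0106,-10,-5,0,0],
    [0,0,-0.0106,-10,-5,0,0],
    [0,0,-0.0106,-10,-5,0,0],
    [0,0,-0.0106,-10,-5,0,0],
    [0,0,-0.0106,-10,-5,0,0]
  ]
}}

```text
t: 39.25
position: [0.4568, 0.0746, 0.1258]
eef_rot: [[0.932, 0.362, 0.0], [0.362, -0.932, -0.0], [0.0, 0.0, -1.0]]
ft_force: [0.6, 0.2, -1.9]
finger_gap: 0.214
grip_force: 30.0
```

{"method": "arm_command", "body": {
  "plan": [
    [0,0,-0.03,-6,-8,0,0],
    [0,0,-0.0486,-4.9,-12.2,0,0],
    [0,0,-0.0486,-4.9,-12.2,0,0],
    [0,0,-0.0486,-4.9,-12.2,0,0],
    [0,0,-0.0486,-4.9,-12.2,0,0],
    [0,0,-0.0486,-4.9,-12.2,0,0],
    [0,0,-0.0486,-4.9,-12.2,0,0],
    [0,0,-0.0486,-4.9,-12.2,0,0],
    [0,0,-0.0486,-4.9,-12.2,0,0],
    [0,0,-0.0486,-4.9,-12.2,0,0]
  ]
}}

```text
t: 40.5
position: [0.407, -0.0437, 0.1258]
eef_rot: [[0.995, -0.099, 0.0], [-0.099, -0.995, -0.0], [0.0, 0.0, -1.0]]
ft_force: [0.3, -0.6, -1.3]
finger_gap: 0.214
grip_force: 30.0
```

{"method": "arm_command", "body": {
  "plan": [
    [0,0,-0.0486,-4.9,-12.2,0,0],
    [0,0,-0.0486,-4.9,-12.2,0,0],
    [0,0,-0.0486,-4.9,-12.2,-4,0],
    [0,0,-0.0486,-4.9,-12.2,-8,0],
    [0,0,-0.0486,-4.9,-12.2,-8,0],
    [0,0,-0.0486,-4,-12.2,-8,0],
    [0,0,-0.035,-3,-9,-6,0],
    [0,0,-0.015,-2,-5,-4,0],
    [0,0,0,0,0,-2,0],
    [0,0,0,0,0,0,0]
  ]
}}

```text
t: 41.75
position: [0.3739, -0.1299, 0.0857]
eef_rot: [[0.906, -0.424, -0.0], [-0.424, -0.906, 0.0], [-0.0, -0.0, -1.0]]
ft_force: [0.2, -1.0, -2.4]
finger_gap: 0.216
grip_force: 30.0
```

```bash
python3 -c "
from h import *
from station import env
look('t14',(290,150,150,150),(140,140,150,150),2.66)
waffles(env.sense()['position'][2]-.0033)"
```

```text
[ 0.374  -0.1299  0.0859] head -25.04 blade in W [-307.2 -320.1] T [-130.9   -2. ] underside 0.0666 tilt [ 3.e-04 -2.e-04 -1.e+00]
waffle px [378. 269.] rect mm [72. 99.] ang 64.3 corners loc [[-176.0, -40.0], [-76.0, -40.0], [-76.0, 32.0], [-176.0, 32.0]] ctr [-126.2   -3.8]
waffle px [430. 240.] rect mm [70. 96.] ang 64.6 corners loc [[-66.0, -117.0], [30.0, -117.0], [29.0, -46.0], [-67.0, -47.0]] ctr [-18.4 -81.8]
```

```bash
python3 -c "
from h import *
waffles(.039)"
```

```text
waffle px [378. 269.] rect mm [ 76. 104.] ang 64.1 corners loc [[-171.0, -53.0], [-67.0, -53.0], [-67.0, 23.0], [-171.0, 23.0]] ctr [-119.2  -14.8]
waffle px [430. 240.] rect mm [ 74. 101.] ang 64.6 corners loc [[-56.0, -134.0], [45.0, -133.0], [44.0, -59.0], [-57.0, -60.0]] ctr [ -5.9 -96.7]
```

Waffle 1 has shifted about 8 mm toward the outer divider, probably the announced knock, but is still inside its bay. I'll go on to place waffle 2 in the middle bay.

{"method": "arm_command", "body": {
  "plan": [
    [0,0,0,1.5,3.2,0,0],
    [0,0,0,6.3,-3,0,0],
    [0,0,0,12.6,-6.1,0,0],
    [0,0,0,12.6,-6.1,0,0],
    [0,0,0,12.6,-6.1,0,0],
    [0,0,0,12.6,-6.1,0,0],
    [0,0,0,12.6,-6.1,0,0],
    [0,0,0,12.6,-6.1,0,0],
    [0,0,0,12.6,-6.1,0,0],
    [0,0,0,12.6,-6.1,0,0]
  ]
}}

```text
t: 43.2
position: [0.4832, -0.1791, 0.0857]
eef_rot: [[0.906, -0.424, -0.0], [-0.424, -0.906, -0.0], [-0.0, 0.0, -1.0]]
ft_force: [0.3, -0.5, -1.0]
finger_gap: 0.214
grip_force: 30.0
```

{"method": "arm_command", "body": {
  "plan": [
    [0,0,0,6.3,-3,0,0],
    [0,0,0,0,0,0,0],
    [0,0,0,0,0,-4,0],
    [0,0,0,0,0,-8,0],
    [0,0,0,0,0,-8,0],
    [0,0,0,0,0,-6,0],
    [0,0,0,0,0,-4,0],
    [0,0,0,0,0,0,0],
    [0,0,0,0,0,0,0],
    [0,0,0,0,0,0,0]
  ]
}}

```text
t: 44.45
position: [0.4889, -0.1817, 0.056]
eef_rot: [[0.906, -0.424, 0.0], [-0.424, -0.906, -0.0], [0.0, 0.0, -1.0]]
ft_force: [0.0, 0.3, -1.5]
finger_gap: 0.213
grip_force: 30.0
```

```bash
python3 -c "
from h import *
from station import env
look('t15',(290,130,150,150),(170,190,150,150),2.66)
waffles(env.sense()['position'][2]-.0033);waffles(.039)"
```

```text
[ 0.4888 -0.1818  0.056 ] head -25.08 blade in W [-226.  -416.4] T [-5.  1.] underside 0.0367 tilt [ 3.e-04 -3.e-04 -1.e+00]
waffle px [389. 214.] rect mm [53. 96.] ang 63.2 corners loc [[-47.0, -17.0], [50.0, -19.0], [51.0, 35.0], [-46.0, 36.0]] ctr [2.  8.8]
waffle px [389. 214.] rect mm [54. 98.] ang 63.2 corners loc [[-43.0, -20.0], [54.0, -22.0], [55.0, 32.0], [-42.0, 34.0]] ctr [6.1 5.8]
```

Its left edge is at y = +35.5 and its rear edge at x = +50, so it's centred. I'll lower it.

{"method": "arm_command", "body": {
  "plan": [
    [0,0,0,0,0,-2,0],
    [0,0,0,0,0,-3,0],
    [0,0,0,0,0,-3,0],
    [0,0,0,0,0,-3,0],
    [0,0,0,0,0,-2,0],
    [0,0,0,0,0,-2,0],
    [0,0,0,0,0,-2,0],
    [0,0,0,0,0,-2,0],
    [0,0,0,0,0,-3,0],
    [0,0,0,0,0,0,0]
  ]
}}

```text
t: 45.9
position: [0.4886, -0.1816, 0.0335]
eef_rot: [[0.906, -0.424, -0.0], [-0.424, -0.906, 0.0], [-0.0, 0.0, -1.0]]
ft_force: [-0.5, -0.8, -0.9]
finger_gap: 0.217
grip_force: 30.0
```

{"method": "arm_command", "body": {
  "plan": [
    [0,0,0,-5,2.4,0,0],
    [0,0,0,-10.4,5,0,0],
    [0,0,0,-10.4,5,0,0],
    [0,0,0,-10.4,5,0,0],
    [0,0,0,-10.4,5,0,0],
    [0,0,0,-10.4,5,0,0],
    [0,0,0,-10.4,5,0,0],
    [0,0,0,-10.4,5,0,0],
    [0,0,0,-10.4,5,0,0],
    [0,0,0,-10.4,5,0,0]
  ]
}}

```text
t: 47.15
position: [0.3895, -0.1339, 0.0338]
eef_rot: [[0.906, -0.424, 0.0], [-0.424, -0.906, -0.0], [0.0, 0.0, -1.0]]
ft_force: [-0.6, 0.1, -1.5]
finger_gap: 0.215
grip_force: 30.0
```

{"method": "arm_command", "body": {
  "plan": [
    [0,0,0,-10.4,5,0,0],
    [0,0,0,-5,2.4,0,0],
    [0,0,0,0,0,10,0],
    [0,0,0,0,0,15,0],
    [0,0,0,0,0,15,0],
    [0,0,0,0,0,10,0],
    [0,0,0,0,0,0,0],
    [0,0,0,0,0,0,0],
    [0,0,0,0,0,0,0],
    [0,0,0,0,0,0,0]
  ]
}}

```text
t: 48.4
position: [0.3745, -0.1268, 0.0834]
eef_rot: [[0.906, -0.424, -0.001], [-0.424, -0.906, 0.0], [-0.001, 0.0, -1.0]]
ft_force: [-0.2, 0.4, -1.3]
finger_gap: 0.219
grip_force: 30.0
```

```bash
python3 -c "
from h import *
look('t16',(290,130,150,150),(170,190,150,150),2.66)
waffles(.039);"
```

```text
[ 0.3746 -0.1268  0.0835] head -25.09 blade in W [-305.4 -317.6] T [-131.7    0.9] underside 0.0642 tilt [-5.e-04  2.e-04 -1.e+00]
waffle px [430. 240.] rect mm [ 74. 101.] ang 64.8 corners loc [[-56.0, -134.0], [45.0, -133.0], [44.0, -59.0], [-57.0, -60.0]] ctr [ -6.  -96.6]
waffle px [392. 220.] rect mm [ 72. 101.] ang 62.8 corners loc [[-53.0, -35.0], [48.0, -38.0], [50.0, 34.0], [-51.0, 36.0]] ctr [-1.4 -0.8]
```

```bash
python3 -c "
from h import *
c=np.r_[T[0]+R(T[1])@[0,-.07],.03]; p=proj(c,'side'); print(p, proj(c))
x,y=p.astype(int)
look('fin',(370,185,100,100),(x-50,y-50,100,100),4)"
```

```text
[257.55586189 312.4507748 ] [418.88597258 232.68936189]
[ 0.3747 -0.1269  0.0837] head -25.08 blade in W [-305.4 -317.7] T [-131.6    0.9] underside 0.0644 tilt [-2.e-04  0.e+00 -1.e+00]
```

View pics/fin.png

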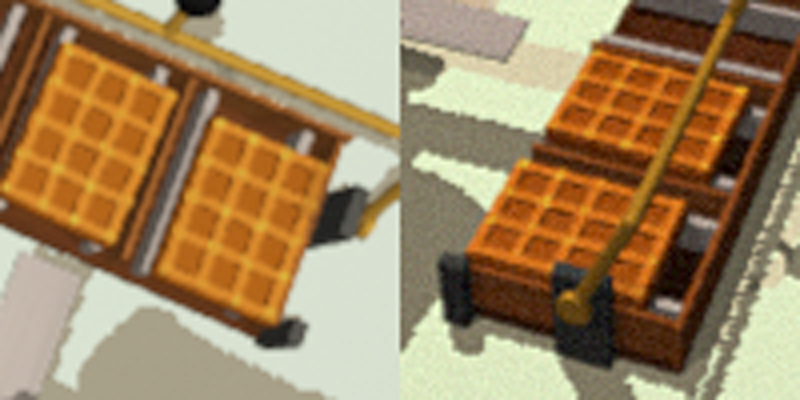

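The last view shows waffle 1 pushed against, or perhaps onto, the outer divider. I'll check with intensity profiles.

Run:
```python
from h import *
from station import env
import cv2
im=env.snapshot("top")["img"].astype(np.float32); sd=env.snapshot("side")["img"].astype(np.float32)
def prof(im,c,x,ys,z):
    out=[]
    for y in ys:
        v=[]
        for dx in np.linspace(-12,12,9):
            p=proj(np.r_[T[0]+R(T[1])@[(x+dx)/1e3,y/1e3],z],c); v.append(cv2.getRectSubPix(im,(1,1),(float(p[0]),float(p[1])))[0,0])
        out.append(np.mean(v,0))
    return np.array(out).round().astype(int)
for x in(-30,0,30):
    print("x",x,"left z26");print([(y,*v) for y,v in zip(range(-40,-76,-3),prof(im,"top",x,range(-40,-76,-3),.026).tolist())])
    print("right z34");print([(y,*v) for y,v in zip(range(-115,-151,-3),prof(im,"top",x,range(-115,-151,-3),.034).tolist())])
print("bay2 ref right divider/rib mirrored: y 135..");print([(y,*v) for y,v in zip(range(50,150,3),prof(im,"top",0,range(50,150,3),.03).tolist())])
# side view: sample vertical-ish line at outer wall y=-137, z from 0..60
print("side wall");
for x in(-30,-5): print([(z,*prof(sd,"side",x,[-137],z/1e3)[0].tolist()) for z in range(10,66,3)])
print("side y=-132"); print([(z,*prof(sd,"side",-30,[-132],z/1e3)[0].tolist()) for z in range(20,66,3)])
```

```text
x -30 left z26
[(-40, 77, 47, 18), (-43, 68, 40, 18), (-46, 109, 66, 31), (-49, 86, 51, 25), (-52, 64, 50, 41), (-55, 67, 62, 57), (-58, 107, 99, 92), (-61, 100, 86, 76), (-64, 91, 53, 19), (-67, 135, 87, 27), (-70, 154, 102, 33), (-73, 143, 89, 27)]
right z34
[(-115, 135, 78, 21), (-118, 134, 78, 20), (-121, 132, 76, 20), (-124, 125, 73, 20), (-127, 138, 89, 27), (-130, 153, 103, 33), (-133, 136, 87, 34), (-136, 137, 118, 95), (-139, 153, 157, 145), (-142, 154, 160, 148), (-145, 153, 158, 147), (-148, 153, 160, 148)]
x 0 left z26
[(-40, 90, 55, 19), (-43, 69, 41, 18), (-46, 107, 65, 31), (-49, 84, 50, 24), (-52, 63, 49, 41), (-55, 66, 61, 56), (-58, 106, 98, 91), (-61, 97, 82, 71), (-64, 93, 54, 18), (-67, 138, 89, 28), (-70, 154, 101, 33), (-73, 141, 86, 25)]
right z34
[(-115, 133, 77, 21), (-118, 133, 77, 21), (-121, 133, 77, 21), (-124, 126, 73, 20), (-127, 139, 87, 27), (-130, 151, 98, 32), (-133, 130, 81, 32), (-136, 99, 72, 49), (-139, 76, 75, 68), (-142, 84, 87, 81), (-145, 95, 99, 91), (-148, 106, 110, 101)]
x 30 left z26
[(-40, 108, 66, 21), (-43, 70, 41, 19), (-46, 104, 63
[... 1442 characters left out ...]
19), (61, 129, 67, 18), (64, 128, 68, 23)]
[(10, 44, 27, 16), (13, 48, 28, 14), (16, 55, 33, 15), (19, 57, 35, 13), (22, 55, 34, 11), (25, 56, 33, 13), (28, 58, 35, 14), (31, 66, 40, 14), (34, 79, 47, 18), (37, 72, 41, 19), (40, 54, 30, 12), (43, 57, 30, 12), (46, 76, 45, 20), (49, 108, 69, 29), (52, 118, 73, 30), (55, 111, 64, 26), (58, 117, 61, 21), (61, 125, 63, 15), (64, 130, 66, 16)]
side y=-132
[(20, 53, 28, 11), (23, 53, 28, 11), (26, 71, 38, 13), (29, 95, 49, 20), (32, 81, 38, 12), (35, 76, 35, 7), (38, 89, 43, 10), (41, 130, 71, 18), (44, 154, 86, 24), (47, 146, 79, 20), (50, 132, 68, 18), (53, 127, 65, 15), (56, 129, 65, 16), (59, 131, 66, 19), (62, 123, 63, 16), (65, 125, 74, 24)]
```

The side profile shows the divider's top uncovered, with about 6 mm of waffle side above it. So waffle 1 lies flat at rib height inside its bay, against the divider. Next I'll put the spatula back in its exact pick-up pose.

{"method": "arm_command", "body": {
  "plan": [
    [0,0,0.06,2,4,0,0],
    [0,0,0.115,4,7.8,0,0],
    [0,0,0.115,4,7.8,0,0],
    [0,0,0.115,4,7.8,0,0],
    [0,0,0.115,4,7.8,0,0],
    [0,0,0.115,4,7.8,0,0],
    [0,0,0.115,4,7.8,0,0],
    [0,0,0.115,4,7.8,0,0],
    [0,0,0.115,4,7.8,0,0],
    [0,0,0.115,4,7.8,0,0]
  ]
}}

```text
t: 50.0
position: [0.4128, -0.0524, 0.0837]
eef_rot: [[0.789, 0.614, 0.0], [0.614, -0.789, -0.0], [0.0, 0.0, -1.0]]
ft_force: [-0.5, 0.1, -1.9]
finger_gap: 0.218
grip_force: 30.0
```

{"method": "arm_command", "body": {
  "plan": [
    [0,0,0.115,4,7.8,0,0],
    [0,0,0.115,4,7.8,0,0],
    [0,0,0.115,4,7.8,0,0],
    [0,0,0.115,4,7.8,0,0],
    [0,0,0.115,4,7.8,0,0],
    [0,0,0.115,4,7.8,0,0],
    [0,0,0.115,4,7.8,0,0],
    [0,0,0.121,4.7,8.8,0,0],
    [0,0,0,0,0,0,0],
    [0,0,0,0,0,0,0]
  ]
}}

```text
t: 51.25
position: [0.4452, 0.0106, 0.0837]
eef_rot: [[-0.01, 1.0, -0.0], [1.0, 0.01, -0.0], [-0.0, -0.0, -1.0]]
ft_force: [-0.1, -0.2, -2.1]
finger_gap: 0.215
grip_force: 30.0
```

{"method": "arm_command", "body": {
  "plan": [
    [0,0,0,0,0,0,0],
    [0,0,0,0,0,-10,0],
    [0,0,0,0,0,-10,0],
    [0,0,0,0,0,-10,0],
    [0,0,0,0,0,-10,0],
    [0,0,0,0,0,0,0],
    [0,0,0,0,0,0,0],
    [0,0,0,0,0,0,0],
    [0,0,0,0,0,0,0],
    [0,0,0,0,0,0,0]
  ]
}}

```text
t: 52.5
position: [0.4455, 0.0107, 0.0439]
eef_rot: [[-0.012, 1.0, 0.0], [1.0, 0.012, -0.0], [-0.0, 0.0, -1.0]]
ft_force: [-0.3, -0.5, -1.8]
finger_gap: 0.218
grip_force: 30.0
```

```bash
python3 -c "
from h import *
from station import env
s=env.sense();r=s['eef_rot'];print(s['position'],np.degrees(np.arctan2(r[1,0],r[0,0])),r[:,2],s['ft_force'])"
```

```text
[0.44548974 0.01072167 0.04392363] 90.71036123456344 [ 4.81985790e-04 -6.97283755e-05 -9.99999881e-01] [-0.26392572 -0.49827919 -1.78876404]
```

{"method": "arm_command", "body": {
  "plan": [
    [0,0,0,0,0,-7,0],
    [0,0,0,0,0,-7,0],
    [0,0,0,0,0,-4,0],
    [0,0,0,0,0,-2,0],
    [0,0,0,0,0,-1.5,0],
    [0,0,0,0,0,0,0],
    [0,0,0,0,0,0,0.4],
    [0,0,0,0,0,0,0.6],
    [0,0,0,0,0,0,0.6],
    [0,0,0,0,0,0,0.6]
  ]
}}

```text
t: 53.75
position: [0.4454, 0.0107, 0.0223]
eef_rot: [[-0.012, 1.0, 0.0], [1.0, 0.012, -0.0], [-0.0, 0.0, -1.0]]
ft_force: [0.3, 0.9, 0.7]
finger_gap: 0.583
grip_force: 0.0
```

{"method": "arm_command", "body": {
  "plan": [
    [0,0,0,0,0,0,0.6],
    [0,0,0,0,0,5,0.6],
    [0,0,0,0,0,15,0.6],
    [0,0,0,0,0,30,0.6],
    [0,0,0,0,0,30,0.6],
    [0,0,0,0,0,30,0.6],
    [0,0,0,0,0,30,0],
    [0,0,0,0,0,30,0],
    [0,0,0,0,0,20,0],
    [0,0,0,0,0,0,0]
  ]
}}

```text
t: 55.0
position: [0.4461, 0.0107, 0.2136]
eef_rot: [[-0.012, 1.0, 0.004], [1.0, 0.012, -0.001], [-0.001, 0.004, -1.0]]
ft_force: [-0.5, 0.0, -0.2]
finger_gap: 0.212
grip_force: 0.0
```

The spatula is back on its rest. Next is the keeper: the plan is to grip the knob (theta about 2.0, at (0.644, -0.256, 0.148)) and lead it down its arc.

{"method": "arm_command", "body": {
  "plan": [
    [0,0,0.111,19.8,-26.7,0,0.7],
    [0,0,0.111,19.8,-26.7,0,0.7],
    [0,0,0.111,19.8,-26.7,0,0.7],
    [0,0,0.111,19.8,-26.7,0,0.7],
    [0,0,0.111,19.8,-26.7,0,0.7],
    [0,0,0.111,19.8,-26.7,0,0.7],
    [0,0,0.111,19.8,-26.7,0,0.7],
    [0,0,0.111,19.8,-26.7,0,0.7],
    [0,0,0.111,19.8,-26.7,0,0.7],
    [0,0,0.111,19.8,-26.7,0,0.7]
  ]
}}

```text
t: 56.25
position: [0.6435, -0.2569, 0.2103]
eef_rot: [[-0.903, 0.43, -0.002], [0.43, 0.903, 0.001], [0.003, 0.0, -1.0]]
ft_force: [0.7, -0.0, -0.4]
finger_gap: 0.701
grip_force: 0.0
```

{"method": "arm_command", "body": {
  "plan": [
    [0,0,0,0,0,0,0.7],
    [0,0,0,0,0,0,0.7],
    [0,0,0,0,0,0,0.7],
    [0,0,0,0,0,0,0.7],
    [0,0,0,0,0,0,0.7],
    [0,0,0,0,0,0,0.7],
    [0,0,0,0,0,0,0.7],
    [0,0,0,0,0,0,0.7],
    [0,0,0,0,0,0,0.7],
    [0,0,0,0,0,0,0.7]
  ]
}}

```text
t: 57.5
position: [0.6434, -0.2563, 0.2122]
eef_rot: [[-0.901, 0.434, 0.0], [0.434, 0.901, 0.0], [0.0, 0.0, -1.0]]
ft_force: [-0.3, 0.1, 0.4]
finger_gap: 0.701
grip_force: 0.0
```

```bash
python3 -c "
from h import *
from station import env
s=env.sense();r=s['eef_rot'];print(s['position'],s['finger_gap'],np.degrees(np.arctan2(r[1,0],r[0,0])),'loc',loc(s['position'],T))
im=env.snapshot('side')['img']
import cv2
p=proj((.6443,-.2564,.148),'side');print(p)
x,y=p.astype(int)
g=cv2.cvtColor(im,cv2.COLOR_RGB2GRAY)
print(g[y-16:y+16:2,x-20:x+20:2])
g0=cv2.imread('pics/side0raw.png',0)
print(g0[y-16:y+16:2,x-20:x+20:2])
"
```

```text
[ 0.64340253 -0.25629242  0.21221399] 0.7011415778333256 154.30864305808385 loc [59.16818497 -0.22832363]
[295.20317925 256.13849416]
[[151 140  57  61  65  63  60  61  62  62  46  65  54  92  51  45  68 135
  147 158]
 [142 162  87  63  69  62  68  59  57  57  50  62  69  81  49  54  79  81
  157 161]
 [133 148 154  72  63  59  71  66  67  58  41  46  90  58  56  80  83  72
  129 159]
 [167 133 149 124  73  70  72  33  34  37  35  61  84  59  89  85  79  84
   91 162]
 [161 165 149 133 124  83  90  35  22  23  27  85  61  54  82  77  86  91
   78 150]
 [158 165 158 163 128  90  95  43  19  19  50  82  35  64  83  87  87  88
   86 150]
 [ 59  71  99 145 156 130  86  40  21  14   2   1   0  73  85  84  86  70
   85 146]
 [ 32  35  31  30  44  63  68  44   7   8   1  12   0  67  72  61  66  86
  151 161]
 [ 39  29  29  37  35  38  29  35  13   2  10   2   0  22  66  90 131 151
  150 146]
 [105  80  65  48  29  36  38  34  14   0   7   9   1  17  50  62 108 134
  140 118]
 [ 65  64  89 109 109  96  71  59  47   9   1   1  12  33  34  33  28  28
   28  71]
 [ 56  61  58  57  59  61  78  
[... 1055 characters left out ...]
  53  76
  136 138]
 [ 31  34  29  29  24  25  23  30   1   2   8   0  11  21  56  85 115 132
  127 135]
 [ 93  73  50  38  24  29  33  32  12   2   5   2  15  13  32  56  97 119
  122 107]
 [ 47  56  76  93 100  85  59  46  38   5   2   0   6  20  25  25  27  22
   27  62]
 [ 50  50  41  53  51  55  70  79  47  38  52  45  33  31  27  26  31  25
   51  96]
 [ 46  51  48  52  52  50  51  52  43  42  61  82  98  95  89  58  44  44
   31  86]
 [ 20  15  34  46  46  50  57  70  32  48  50  47  45  56  54  65  93  62
    9 118]
 [ 27  32  19   9  18  14  72  60  43  43  50  51  50  51  49  50  55  40
   15 116]
 [ 28  26  30  28  28  38  81  30  19  21  25  44  50  51  52  49  54  29
   15 104]]
```

The knob is where I predicted in the side view too. I'll go down and close on it.

{"method": "arm_command", "body": {
  "plan": [
    [0,0,0,0.5,0,-15,0.7],
    [0,0,0,0,0,-15,0.7],
    [0,0,0,0,0,-15,0.7],
    [0,0,0,0,0,-15,0.7],
    [0,0,0,0,0,-10,0.7],
    [0,0,0,0,0,-5,0.7],
    [0,0,0,0,0,0,0.7],
    [0,0,0,0,0,0,0.7],
    [0,0,0,0,0,0,0.7],
    [0,0,0,0,0,0,0.7]
  ]
}}

```text
t: 58.8
position: [0.644, -0.2563, 0.1376]
eef_rot: [[-0.901, 0.434, 0.001], [0.434, 0.901, -0.0], [-0.001, 0.0, -1.0]]
ft_force: [-0.2, -0.0, -0.4]
finger_gap: 0.699
grip_force: 0.0
```

{"method": "arm_command", "body": {
  "plan": [
    [0,0,0,0,0,0,0.4],
    [0,0,0,0,0,0,0],
    [0,0,0,0,0,0,0],
    [0,0,0,0,0,0,0],
    [0,0,0,0,0,0,0],
    [0,0,0,0,0,0,0],
    [0,0,0,0,0,0,0],
    [0,0,0,0,0,0,0],
    [0,0,0,0,0,0,0],
    [0,0,0,0,0,0,0]
  ]
}}

```text
t: 60.05
position: [0.645, -0.254, 0.1372]
eef_rot: [[-0.902, 0.433, 0.002], [0.433, 0.902, 0.003], [-0.0, 0.003, -1.0]]
ft_force: [3.0, 6.8, -0.4]
finger_gap: 0.241
grip_force: 30.0
```

```bash
python3 -c "
import numpy as np
th=np.linspace(2.0,0,21);x=-108*np.cos(th);z=108*np.sin(th)
for i in range(20):
    d=x[i+1]-x[i]; print('[0,0,0,%.1f,%.1f,%.1f,0],'%(d*.9009,-d*.4342,z[i+1]-z[i]),end='' if i%10!=9 else '\n')"
```

```text
[0,0,0,-9.0,4.4,4.0,0],[0,0,0,-9.3,4.5,3.0,0],[0,0,0,-9.6,4.6,1.9,0],[0,0,0,-9.7,4.7,0.9,0],[0,0,0,-9.7,4.7,-0.2,0],[0,0,0,-9.7,4.7,-1.3,0],[0,0,0,-9.5,4.6,-2.4,0],[0,0,0,-9.2,4.4,-3.4,0],[0,0,0,-8.9,4.3,-4.4,0],[0,0,0,-8.4,4.1,-5.4,0],
[0,0,0,-7.9,3.8,-6.3,0],[0,0,0,-7.3,3.5,-7.1,0],[0,0,0,-6.6,3.2,-7.9,0],[0,0,0,-5.9,2.8,-8.6,0],[0,0,0,-5.1,2.5,-9.2,0],[0,0,0,-4.2,2.0,-9.7,0],[0,0,0,-3.3,1.6,-10.1,0],[0,0,0,-2.4,1.2,-10.5,0],[0,0,0,-1.5,0.7,-10.7,0],[0,0,0,-0.5,0.2,-10.8,0],
```

{"method": "arm_command", "body": {
  "plan": [
    [0,0,0,1,2,0,0],
    [0,0,0,0,0,0,0],
    [0,0,0,0,0,0,0],
    [0,0,0,0,0,0,0],
    [0,0,0,0,0,0,0],
    [0,0,0,0,0,0,0],
    [0,0,0,0,0,0,0],
    [0,0,0,0,0,0,0],
    [0,0,0,0,0,0,0],
    [0,0,0,0,0,0,0]
  ]
}}

```text
t: 61.3
position: [0.645, -0.254, 0.1372]
eef_rot: [[-0.901, 0.433, 0.0], [0.433, 0.901, 0.0], [0.0, 0.0, -1.0]]
ft_force: [2.1, 4.9, 0.1]
finger_gap: 0.241
grip_force: 30.0
```

{"method": "arm_command", "body": {
  "plan": [
    [0,0,0,-8.0,5.5,4.0,0],
    [0,0,0,-9.3,4.5,3.0,0],
    [0,0,0,-9.6,4.6,1.9,0],
    [0,0,0,-9.7,4.7,0.9,0],
    [0,0,0,0,0,0,0],
    [0,0,0,0,0,0,0],
    [0,0,0,0,0,0,0],
    [0,0,0,0,0,0,0],
    [0,0,0,0,0,0,0],
    [0,0,0,0,0,0,0]
  ]
}}

```text
t: 62.55
position: [0.6069, -0.2356, 0.1469]
eef_rot: [[-0.901, 0.434, -0.002], [0.434, 0.901, -0.001], [0.001, -0.002, -1.0]]
ft_force: [-2.3, -3.8, -4.2]
finger_gap: 0.239
grip_force: 30.0
```

{"method": "arm_command", "body": {
  "plan": [
    [0,0,0,-9.9,4.2,-0.2,0],
    [0,0,0,-9.7,4.7,-1.3,0],
    [0,0,0,-9.5,4.6,-2.4,0],
    [0,0,0,-9.2,4.4,-3.4,0],
    [0,0,0,-8.9,4.3,-4.4,0],
    [0,0,0,-8.4,4.1,-5.4,0],
    [0,0,0,-7.9,3.8,-6.3,0],
    [0,0,0,-7.3,3.5,-7.1,0],
    [0,0,0,-6.6,3.2,-7.9,0],
    [0,0,0,0,0,0,0]
  ]
}}

```text
t: 63.8
position: [0.5293, -0.1984, 0.1091]
eef_rot: [[-0.901, 0.433, -0.001], [0.433, 0.901, -0.001], [0.0, -0.001, -1.0]]
ft_force: [-2.9, -6.5, 0.5]
finger_gap: 0.242
grip_force: 30.0
```

{"method": "arm_command", "body": {
  "plan": [
    [0,0,0,-6.5,1.4,-8.6,0],
    [0,0,0,-5.1,2.5,-9.2,0],
    [0,0,0,-4.2,2.0,-9.7,0],
    [0,0,0,-3.3,1.6,-10.1,0],
    [0,0,0,-2.4,1.2,-10.5,0],
    [0,0,0,-1.5,0.7,-8,0],
    [0,0,0,0,0,0,0],
    [0,0,0,0,0,0,0],
    [0,0,0,0,0,0,0],
    [0,0,0,0,0,0,0]
  ]
}}

```text
t: 65.05
position: [0.5078, -0.1883, 0.0524]
eef_rot: [[-0.901, 0.434, -0.001], [0.434, 0.901, 0.001], [0.001, 0.001, -1.0]]
ft_force: [-0.8, 5.3, -0.1]
finger_gap: 0.243
grip_force: 30.0
```

{"method": "arm_command", "body": {
  "plan": [
    [0,0,0,-0.3,0.1,-5,0],
    [0,0,0,-0.2,0.1,-4,0],
    [0,0,0,0,0,-2,0],
    [0,0,0,0,0,-1,0],
    [0,0,0,0,0,-1,0],
    [0,0,0,0,0,0,0],
    [0,0,0,0,0,0,0],
    [0,0,0,0,0,0,0],
    [0,0,0,0,0,0,0],
    [0,0,0,0,0,0,0]
  ]
}}

```text
t: 66.3
position: [0.5072, -0.188, 0.0395]
eef_rot: [[-0.901, 0.433, -0.001], [0.433, 0.901, 0.001], [0.001, 0.001, -1.0]]
ft_force: [-2.9, 5.0, 0.4]
finger_gap: 0.244
grip_force: 30.0
```

{"method": "arm_command", "body": {
  "plan": [
    [0,0,0,0,0,-1,0],
    [0,0,0,0,0,0,0],
    [0,0,0,0,0,-1,0],
    [0,0,0,0,0,0,0],
    [0,0,0,0,0,0,0],
    [0,0,0,0,0,0,0],
    [0,0,0,0,0,0,0],
    [0,0,0,0,0,0,0],
    [0,0,0,0,0,0,0],
    [0,0,0,0,0,0,0]
  ]
}}

```text
t: 67.55
position: [0.5073, -0.1881, 0.0385]
eef_rot: [[-0.901, 0.433, -0.0], [0.433, 0.901, 0.001], [0.0, 0.001, -1.0]]
ft_force: [-4.6, 7.1, 9.0]
finger_gap: 0.244
grip_force: 30.0
```

The stop is felt at 9 N. I'll release, lift and clear the scene.

{"method": "arm_command", "body": {
  "plan": [
    [0,0,0,0,0,0,0.2],
    [0,0,0,0,0,0,0.35],
    [0,0,0,0,0,0,0.5],
    [0,0,0,0,0,0,0.5],
    [0,0,0,0,0,0,0.5],
    [0,0,0,0,0,10,0.5],
    [0,0,0,0,0,20,0.5],
    [0,0,0,0,0,30,0.5],
    [0,0,0,0,0,30,0.3],
    [0,0,0,0,0,0,0]
  ]
}}

```text
t: 68.8
position: [0.5089, -0.1893, 0.1305]
eef_rot: [[-0.901, 0.433, 0.005], [0.433, 0.901, -0.003], [-0.006, -0.0, -1.0]]
ft_force: [0.5, -0.7, -0.2]
finger_gap: 0.336
grip_force: 0.0
```

{"method": "arm_command", "body": {
  "plan": [
    [0,0,0,0,0,0,0],
    [0,0,0,0,0,0,0],
    [0,0,0,0,0,0,0],
    [0,0,0,0,0,-20,0],
    [0,0,0,0,0,-20,0],
    [0,0,0,0,0,-10,0],
    [0,0,0,0,0,-5,0],
    [0,0,0,0,0,0,0],
    [0,0,0,0,0,0,0],
    [0,0,0,0,0,0,0]
  ]
}}

```text
t: 70.05
position: [0.5077, -0.1887, 0.0731]
eef_rot: [[-0.901, 0.434, 0.001], [0.434, 0.901, -0.0], [-0.001, 0.0, -1.0]]
ft_force: [0.5, 0.6, 0.2]
finger_gap: 0.005
grip_force: 0.0
```

{"method": "arm_command", "body": {
  "plan": [
    [0,0,0,0,0,-1,0],
    [0,0,0,0,0,-1,0],
    [0,0,0,0,0,-1,0],
    [0,0,0,0,0,-1,0],
    [0,0,0,0,0,0,0],
    [0,0,0,0,0,0,0],
    [0,0,0,0,0,0,0],
    [0,0,0,0,0,0,0],
    [0,0,0,0,0,0,0],
    [0,0,0,0,0,0,0]
  ]
}}

```text
t: 71.3
position: [0.5075, -0.1886, 0.0697]
eef_rot: [[-0.901, 0.433, 0.001], [0.433, 0.901, -0.0], [-0.001, -0.0, -1.0]]
ft_force: [-3.0, 1.4, 10.4]
finger_gap: 0.004
grip_force: 5.1
```

The press meets the knob's top at z = 62 mm, which is fully shut. I'll retreat and check.

{"method": "arm_command", "body": {
  "plan": [
    [0,0,0,0,0,15,0],
    [0,0,0,0,0,30,0],
    [0,0,0,0,0,40,0],
    [0,0,0,-20,-5,40,0],
    [0,0,0,-20,-20,20,0],
    [0,0,0,-25,-30,0,0],
    [0,0,0,-25,-30,0,0],
    [0,0,0,-25,-30,0,0],
    [0,0,0,-15,-20,0,0],
    [0,0,0,0,0,0,0]
  ]
}}

```text
t: 72.55
position: [0.3766, -0.3247, 0.214]
eef_rot: [[-0.9, 0.436, 0.0], [0.436, 0.9, -0.0], [-0.0, -0.0, -1.0]]
ft_force: [0.5, 0.1, 0.6]
finger_gap: 0.004
grip_force: 0.0
```

Run:
```python
from h import *
from station import env
import cv2
waffles(.039)
im=env.snapshot("top")["img"]; im0=cv2.imread("pics/top0raw.png")[:,:,::-1].copy()
sd=env.snapshot("side")["img"]; sd0=cv2.imread("pics/side0raw.png")[:,:,::-1].copy()
def blob(im,lo,hi,box):
    x,y,w,h=box; m=cv2.inRange(cv2.cvtColor(im[y:y+h,x:x+w],cv2.COLOR_RGB2HSV),lo,hi); M=cv2.moments(m,True)
    return round(x+M["m10"]/M["m00"],1),round(y+M["m01"]/M["m00"],1),int(M["m00"])
for n,a in(("then",im0),("now",im)):
    print(n,"handle",blob(a,(100,120,30),(125,255,255),(200,255,140,70)),"selector",blob(a,(0,150,60),(6,255,255),(75,200,60,90)),"cans",blob(a,(165,80,30),(179,255,200),(235,110,95,60)))
for n,a in(("then",sd0),("now",sd)): print(n,"side handle",blob(a,(100,120,30),(125,255,255),(180,200,60,70)),"cans",blob(a,(165,80,30),(179,255,200),(300,160,60,100)))
d=cv2.absdiff(cv2.GaussianBlur(im0,(5,5),0),cv2.GaussianBlur(im,(5,5),0)).max(2)
print("diff mean: cans",d[105:165,240:330].mean(),"tumbler",d[165:210,268:320].mean(),"blade",d[275:300,215:262].mean(),"bg",d[20:80,100:300].mean())
print(env.sense()["ft_force"],env.sense()["t"])
```

```text
waffle px [431. 241.] rect mm [ 74. 105.] ang 65.8 corners loc [[-60.0, -135.0], [45.0, -132.0], [44.0, -59.0], [-61.0, -61.0]] ctr [ -8.  -96.8]
waffle px [391. 223.] rect mm [ 73. 115.] ang 64.1 corners loc [[-66.0, -37.0], [49.0, -37.0], [49.0, 35.0], [-66.0, 36.0]] ctr [-8.7 -0.6]
then handle (301.0, 286.4, 520) selector (103.8, 261.2, 169) cans (282.7, 147.0, 218)
now handle (301.1, 287.2, 524) selector (93.8, 234.9, 170) cans (282.7, 147.0, 219)
then side handle (207.4, 239.0, 167) cans (329.2, 221.0, 334)
now side handle (206.6, 239.9, 197) cans (329.2, 221.0, 334)
diff mean: cans 4.631111111111111 tumbler 5.148717948717949 blade 4.923404255319149 bg 3.136083333333333
[ 0.61255273 -0.2451661   1.08068999] 72.7
```

```bash
python3 -c "
from station import env
print(env.job_done())"
```

```text
the job is handed in; nothing more can be done
None
```

I've handed the job in after about 73 s: the selector is off, both waffles present are on the tray in their own bays, the keeper bar is shut, the spatula is back within about 2 mm, and the cans and tumbler haven't moved; one waffle shifted about 7 mm after I set it down, likely the announced knock, and still lies flat in its bay against the outer divider.

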